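Load the seamer's spacer-ring magazine

TASK

Get the seamer's spacer-ring magazine ready for the next run: first set the forward-off-reverse switch to its narrow centre off position, lever upright, without swinging it over into reverse, then take the white packing rod out of the magazine tube and stand it end-down in the narrow sleeve, and after that drop every steel spacer ring on the table flat into the magazine tube so that they form one column. There are three or four rings; leave the tape roll and everything else on the table where it is.

Things in the scene. Friction and masses are not known exactly. Their poses are not given: they have to be found in the camera images.
- toggle (a joint): angle of the switch lever in rad: 0 = upright, off; about +0.42 = forward (leaning along +x of switch_pivot), about -0.42 = reverse (leaning along -x); stops at +-0.48. It is stiff (about 2 N at the tip) and stays where it is left, with no spring; the off position is narrow, within 0.1 rad of upright. Starts in forward.
- toggle_tip (a point): top end of the switch lever: a black round handle 18 mm in diameter and 34 mm long on a thin steel stem, 66 mm from the pivot along the lever; the point's z axis runs along the lever
- switch_pivot (a point): pivot of the lever, at the middle of the top face of the grey switch box (110 mm along its x, 72 mm along its y, 46 mm high, fixed to the table); the lever swings in the plane of this point's x and z axes
- rod_center (a point): centre (half-way up) of the white packing rod, 150 mm long, its z axis along the rod: body 34 mm in diameter from the lower end to 98 mm, a 26 mm diameter grip from 103 mm to the upper end (the last 5 mm tapered). It stands loose on the floor of the magazine tube at the start, 0.15 kg
- magazine_mouth (a point): centre of the mouth of the magazine, an upright polished, slippery metal tube of 62.5 mm inside diameter on a round foot 92 mm across (fixed to the table); this point lies on the tube's axis at the rim, 95 mm above the table; the rim is flared: over the top 4 mm the inside widens to 70 mm (outside 76 mm)
- magazine_floor (a point): centre of the magazine's inner floor, 8 mm above the table, 87 mm below the rim
- sleeve_mouth (a point): centre of the mouth of the narrow dark steel sleeve on a square plate 70 x 70 mm (fixed to the table): inside diameter 39 mm, rim 70 mm above the table, flared over the top 6 mm to 46 mm inside (54 mm outside)
- sleeve_floor (a point): centre of the sleeve's inner floor, 6 mm above the table; the rod standing on it has its centre 81 mm above the table
- ring_1_center (a point): centre (half-way up) of a loose flat steel spacer ring: 60 mm outside diameter, 28 mm hole, 20 mm thick, 100 g, lying flat on the table; z is its axis; None if absent (three or four of the four rings are there)
- ring_2_center (a point): centre (half-way up) of a loose flat steel spacer ring: 60 mm outside diameter, 28 mm hole, 20 mm thick, 100 g, lying flat on the table; z is its axis; None if absent (three or four of the four rings are there)
- ring_3_center (a point): centre (half-way up) of a loose flat steel spacer ring: 60 mm outside diameter, 28 mm hole, 20 mm thick, 100 g, lying flat on the table; z is its axis; None if absent (three or four of the four rings are there)
- ring_4_center (a point): centre (half-way up) of a loose flat steel spacer ring: 60 mm outside diameter, 28 mm hole, 20 mm thick, 100 g, lying flat on the table; z is its axis; None if absent (three or four of the four rings are there)
- tape_roll: roll of label tape, white with an orange core, 68 mm across, 24 mm high, lying flat among the rings (too wide for the magazine; not part of the job); origin at the centre of its underside
- sealed_can_1: closed tin can, 71 mm across, 107 mm tall, at the back; origin under its centre
- can_00: empty open tin can, 71 mm across, 106 mm tall, at the back; origin under its centre
- spray_bottle: spray bottle, 198 mm tall, at the back left; origin under its centre
- calculator: desk calculator, 120 x 88 x 15 mm, lying near left; origin under its centre
- oil_can: oil can with a thin spout, 152 mm tall, at the back right; origin under its centre
- spanner_10: small spanner, 124 mm long, near right; origin under its centre
- spanner_13: larger spanner, 149 mm long, near right; origin under its centre
There are look-alikes about, which are no part of the job. What is shaped like the part that bears ring_3_center but blue is not meant.

How it is judged:
By the outcome, as a careful person would: the job done as asked, in the order asked, and still so for the second after the job is handed in, with the robot touching nothing.
Of ring_1, ring_2, ring_3, ring_4 only 3 to 4 are there at a start; the rules pass over those that are not, and their reading is None.
At some moment in a run one of ring_1, ring_2, ring_3, ring_4 may be knocked a few centimetres aside while the robot is not near it.
It also fails if it takes over 208 s, if anything falls off the work surface, if the arm or the gripper's body presses on something with over 40 N, if the wrist force passes 120 N, or if a joint passes its speed limit or range.

ROBOT

A 7-joint arm with a two-finger parallel gripper is mounted at the origin on a cart in front of the work surface, level with it; the furniture and walls round the work are solid. World frame = base frame: x ahead of the robot, y to its left, z up, the work surface at z = 0. Lengths are in m, angles in rad, forces in N, time in s.
With the tool pointing down it reaches from about 0.425 to 0.925 m from the base axis. Payload 6.8 kg.
Tool frame: the origin (TCP) lies at the very end of the fingers, on their centre line; the grasp point (between the pads) lies 19 mm behind it; z points along the fingers, x is the direction in which the jaws open and shut, and the axes are right-handed (so a half turn about z gives the same grasp; the last joint's range is limited). The gripper opens to 85 mm and grips with 20 to 120 N. Pads are 22 mm wide; open, the fingers measure 114 mm over their backs; the gripper's body (76 mm by 85 mm) begins 54 mm behind the grasp point. The pads swing forward as they close: fully open they stand 13 mm farther back than shut.
Start: joints at [1.238, 0.477, 0.022, 1.555, -0.011, 1.109, -0.083], TCP at [0.15, -0.658, 0.231] pointing down, gripper open.
Joint ranges: [-2.96, 2.96], [-0.34, 2.1], [-1.41, 1.46], [0.24, 2.44], [-1.37, 4.51], [0.17, 1.92], [-2.96, 2.96]. Speed limits (rad/s): [2.39, 2.39, 3.14, 3.14, 3.14, 3.14, 3.14].

INTERFACE

Orientations are given as a unit quaternion [w, x, y, z].
In Python, from station import get_obs, read_camera, calibration, hand_in, recognise, outline_of, place_of gives the robot as it stands.
- The arm moves only by the tool move_arm, never from a script. Its argument "steps" is a list of rows, each an object with "fingers": the finger opening in mm, from 0 to 85.4; "translation": the shift along the world's x, y, z in mm, a list of three; "turn": the turn about the world's z in rad. In form: [{"fingers": fingers, "translation": [dx, dy, dz], "turn": turn}, ...]. A call has 1 to 10 rows; each row shifts and turns the commanded pose from where the row before left it; what a row does not reach is not made up. A row lasts 1/8 s, in which the tool goes at most 62.5 mm and 10.7 degrees, less where a joint would pass 70% of its speed; a pose out of reach is approached as far as the arm can. A call with a gripper value outside its range is refused whole. The fingers move at their own pace and stop on an object; "newtons" is the grip in N (left out, the last holds). Time passes only in rows, so rows that do not move let the fingers close. It gives the time, the measured TCP pose, the force and the opening at its end, in the units of the state.
- get_obs(): the state, without advancing time (a new reading comes with each control period).
- read_camera(name): name is "scene" or "side" or "wrist"; returns the picture (480x640x3 uint8, blue, green, red); there is no depth.
- calibration(name): a dict with "camera_matrix" (3x3 intrinsics, pixels), "rvec" (rotation vector, rad) and "tvec" (3), from world to camera coordinates, as OpenCV has them. Camera axes: x right, y down, z forward; pixel columns grow to the right and rows downward; lengths in m; the calibration is good to about 2 mm. A picture is of the moment at which its call begins: read the wrist's pose just before it. calibration takes no time and is no camera call; for the wrist camera it gives the pose at the moment of the call.
- hand_in(): hands the job in, once; it reports no verdict.
Trained networks look in the newest picture that a camera, given by its name, has taken for a name from the list of things; names that differ only in an ending like _2 or _b are one class to them, and where a whole thing is asked for, a point or a joint stands for the part that bears it (a point fixed in the world has none). Each returns a list of dicts, best first, with "conf" (0 to 1); they miss things now and then, are a little off and sometimes report something else, mostly with a low value. They report only what shows in the picture. A call takes as long as a camera call. They do not tell look-alikes from the thing itself.
- recognise(camera, name): "xy" ([column, row] in pixels, amid what is visible of it).
- outline_of(camera, name): "mask" (480x640 bool, what is visible of it) and "xy" ([column, row] in pixels, amid what is visible of it).
- place_of(camera, name): "xy" ([column, row] in pixels: a listed point, or the origin of a listed thing).
The state is a dict: "t": time; "q": joint angles; "joint_vel": joint speeds; "joint_torque": joint torques, N m; "eef_pos": TCP position; "tool_rot": TCP orientation; "contact_force": force on the tool from outside, world axes, zero at the start; "torque": the same for the moment, N m; "gripper_width": opening from 0.0 (shut) to 1.0 (fully open).
Only numpy, scipy, OpenCV 4.12 (cv2) and the standard library are available. Lean on these libraries where they do the work, as an engineer would, in place of code of your own. Each camera call takes 0.05 s, during which the arm holds its last target.

## Working session

There is one attempt and no reset: what is moved stays moved. The work goes in short steps, Python scripts to look and compute and a tool call to move; the robot and the scene stay as the last step left them, time stands still between calls to the robot, and variables do not carry over. Pictures are saved under pics/ and viewed, and the job is handed in when it is done.

Besides the shell and the picture viewer there is one more tool, called after "Emit:" in YAML: its name, and indented under it one key for each argument. move_arm: Moves the arm, as the interface text tells. Its arguments: {"type":"object","properties":{"steps":{"type":"array"},"newtons":{"type":"number"}},"required":["steps"]}

```bash
ls; mkdir -p pics; python3 - <<'E'
from station import *
import cv2
print(get_obs())
for c in ["scene","side","wrist"]:
    im=read_camera(c); cv2.imwrite(f"pics/{c}0.png",im)
    print(c,calibration(c))
E
```

```text
pics
{'t': 0.0, 'q': array([ 1.23789384,  0.47780223,  0.02234258,  1.55644084, -0.01151994,
        1.1092999 , -0.08308983]), 'joint_vel': array([ 9.74517627e-05, -1.01346417e-03,  6.99684225e-04, -5.24836233e-04,
        1.26260297e-03,  1.17074545e-03, -3.01315996e-04]), 'joint_torque': array([ 6.92622743e-04, -5.96452117e+01,  1.60786740e+00, -2.81192029e+01,
        1.23925356e-02,  9.30491136e-03,  9.73416803e-06]), 'eef_pos': array([ 0.15032564, -0.65744512,  0.23032882]), 'tool_rot': array([-5.20201379e-04,  7.81963152e-01, -6.23323991e-01, -7.48067964e-04]), 'contact_force': array([ 0.10014917, -0.53606074, -0.06052495]), 'torque': array([0.01512563, 0.04106852, 0.04231541]), 'gripper_width': 0.9985883162268204}
scene {'camera_matrix': array([[433.72599523,   0.        , 318.73008619],
       [  0.        , 433.72599523, 234.73517202],
       [  0.        ,   0.        ,   1.        ]]), 'rvec': array([ 1.03467261, -2.2542243 ,  1.1705006 ]), 'tvec': array([0.38107839, 0.29062509, 0.61552669])}
side {'camera_matrix': array([[490.57228463,   0.        , 319.70482152],
       [  0.        , 490.57228463, 239.25593876],
       [  0.        ,   0.        ,   1.        ]]), 'rvec': array([ 0.45073921, -2.67806499,  1.26228704]), 'tvec': array([0.50936245, 0.17679316, 0.95214357])}
wrist {'camera_matrix': array([[392.2406821 ,   0.        , 318.70420233],
       [  0.        , 392.2406821 , 239.00005391],
       [  0.        ,   0.        ,   1.        ]]), 'rvec': array([-2.26132252,  1.80184285,  0.2790707 ]), 'tvec': array([-0.67537179, -0.03752146,  0.37944495])}
```

View pics/scene0.png

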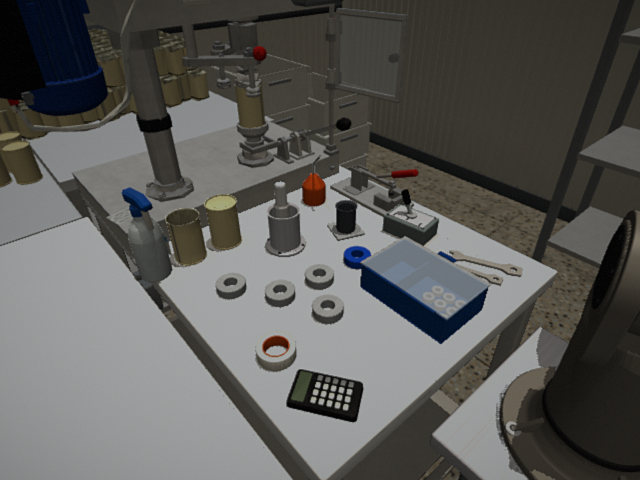

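View pics/side0.png

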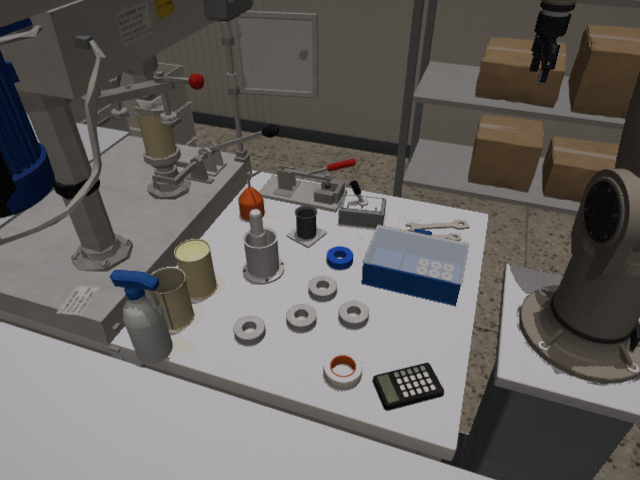

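View pics/wrist0.png

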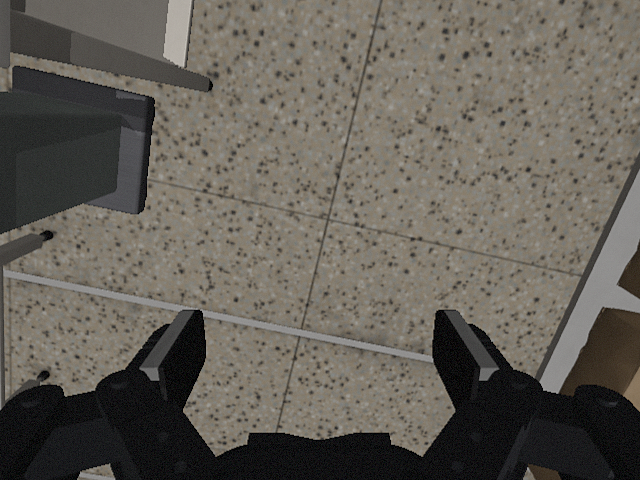

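Scene picture: four steel rings at (231,286), (280,293), (319,276) and (327,309). The look-alikes are a blue ring at (357,257), small washers in the tray at (440,298), and the tape roll at (276,350). The magazine with the rod is at (285,225), the sleeve at (346,218), and the switch at (408,215).

```bash
cat > h.py <<'E'
from station import *
import cv2, numpy as np
def P(c):
    k=calibration(c); R=cv2.Rodrigues(k["rvec"])[0]; return k["camera_matrix"],R,np.array(k["tvec"]).reshape(3)
def tri(d):
    A=[]
    for c,(u,v) in d.items():
        K,R,t=P(c); M=K@np.c_[R,t]; A+=[u*M[2]-M[0],v*M[2]-M[1]]
    A=np.array(A); A/=np.linalg.norm(A[:,:3],axis=1)[:,None]
    x,_,_,_=np.linalg.lstsq(A[:,:3],-A[:,3],rcond=None); return x,np.abs(A[:,:3]@x+A[:,3]).max()
def onz(c,uv,z,cal=None):
    K,R,t=cal or P(c); d=R.T@np.linalg.inv(K)@np.array([uv[0],uv[1],1.]); o=-R.T@t; return o+d*(z-o[2])/d[2]
def proj(c,x,cal=None):
    K,R,t=cal or P(c); p=K@(R@np.array(x)+t); return p[:2]/p[2]
E
python3 - <<'E'
from h import *
np.set_printoptions(precision=4,suppress=True)
read_camera("scene");read_camera("side")
for n,z in [("toggle_tip",None),("switch_pivot",.046),("rod_center",.083),("magazine_mouth",.095),("sleeve_mouth",.07),("sleeve_floor",.006),("magazine_floor",.008),("ring_1_center",.01),("tape_roll",0),("oil_can",0),("spray_bottle",0),("sealed_can_1",0),("can_00",0)]:
    r={c:place_of(c,n) for c in("scene","side")}
    for c in r:
        for k in r[c]:
            if k["conf"]>.2: print(n,c,np.round(k["xy"]),round(k["conf"],2),onz(c,k["xy"],z) if z is not None else "")
    if n[:4]!="ring" and all(r.values()): print("   TRI",tri({c:r[c][0]["xy"] for c in r}))
print(get_obs()["t"])
im=cv2.imread("pics/scene0.png")
cv2.imwrite("pics/c1.png",cv2.resize(im[180:330,200:420],None,fx=3.5,fy=3.5,interpolation=cv2.INTER_CUBIC))
im=cv2.imread("pics/side0.png")
cv2.imwrite("pics/c2.png",cv2.resize(im[160:350,220:480],None,fx=3,fy=3,interpolation=cv2.INTER_CUBIC))
E
```

```text
toggle_tip scene [319. 275.] 0.57 
toggle_tip scene [403. 191.] 0.46 
toggle_tip side [354. 181.] 0.46 
toggle_tip side [259. 269.] 0.35 
   TRI (array([0.3844, 0.1781, 0.2739]), np.float64(0.08799579498758497))
switch_pivot scene [411. 216.] 0.67 [ 0.5046 -0.2129  0.046 ]
switch_pivot side [364. 209.] 0.8 [ 0.4913 -0.1865  0.046 ]
   TRI (array([ 0.4914, -0.1904,  0.0531]), np.float64(0.007942642923942284))
rod_center scene [283. 216.] 0.76 [0.6543 0.0448 0.083 ]
rod_center scene [406. 190.] 0.6 [ 0.5518 -0.2463  0.083 ]
rod_center scene [284. 241.] 0.41 [0.5758 0.1013 0.083 ]
rod_center side [353. 181.] 0.73 [ 0.5369 -0.2432  0.083 ]
rod_center side [259. 242.] 0.69 [0.659  0.0473 0.083 ]
   TRI (array([0.4098, 0.2006, 0.3216]), np.float64(0.04836366913782786))
magazine_mouth scene [345. 229.] 0.57 [ 0.5127 -0.0088  0.095 ]
magazine_mouth side [260. 236.] 0.76 [0.6557 0.0426 0.095 ]
magazine_mouth side [199. 289.] 0.26 [0.6988 0.2203 0.095 ]
magazine_mouth side [305. 231.] 0.23 [ 0.5737 -0.0032  0.095 ]
   TRI (array([ 0.8598, -0.3415, -0.2418]), np.float64(0.010033434289036025))
s
[... 1634 characters left out ...]
2024011))
spray_bottle scene [158. 273.] 0.8 [0.7568 0.3088 0.    ]
spray_bottle side [160. 352.] 0.86 [0.7465 0.3112 0.    ]
   TRI (array([0.7427, 0.3139, 0.0088]), np.float64(0.002385154103548018))
sealed_can_1 scene [227. 240.] 0.65 [0.764  0.1349 0.    ]
sealed_can_1 scene [319. 274.] 0.52 [0.5287 0.0506 0.    ]
sealed_can_1 side [201. 287.] 0.7 [0.7602 0.1371 0.    ]
sealed_can_1 side [432. 235.] 0.43 [ 0.324  -0.1987  0.    ]
   TRI (array([0.7593, 0.1378, 0.0026]), np.float64(0.001152215996151465))
can_00 scene [191. 258.] 0.84 [0.7583 0.2295 0.    ]
can_00 side [176. 316.] 0.86 [0.7669 0.2254 0.    ]
   TRI (array([ 0.7688,  0.2242, -0.0058]), np.float64(0.0025955260489715845))
1.55
```

View pics/c1.png

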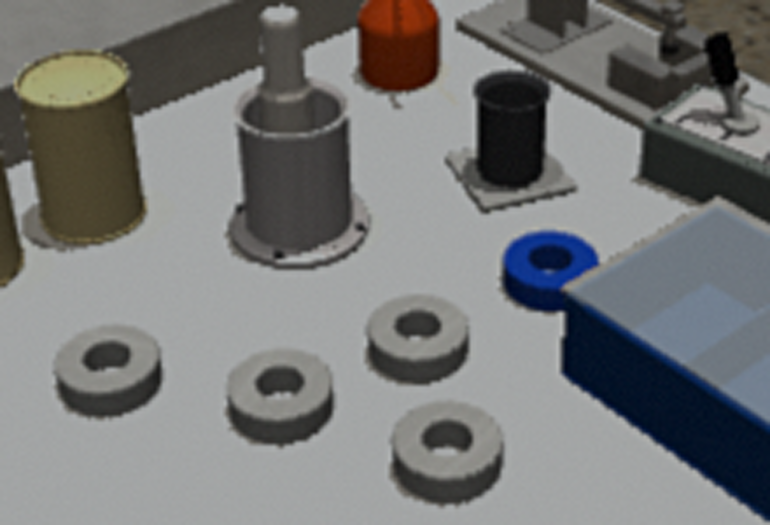

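View pics/c2.png

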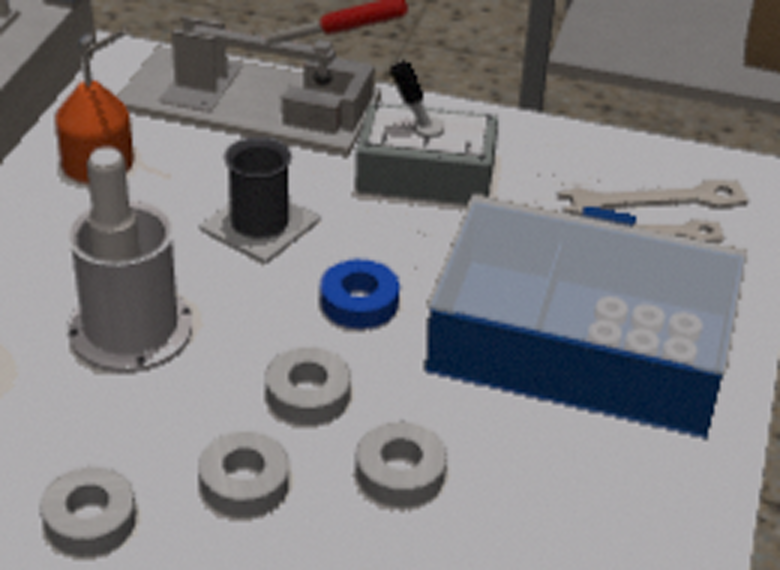

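```bash
python3 - <<'E'
from h import *
from scipy.spatial.transform import Rotation as Ro
np.set_printoptions(precision=4,suppress=True)
o=get_obs(); q=o["tool_rot"]; T=Ro.from_quat([*q[1:],q[0]]).as_matrix()
K,R,t=P("wrist"); print("tool x",T[:,0],"cam in tool",T.T@(-R.T@t-o["eef_pos"]),"\n cam axes in tool\n",T.T@R.T)
for c in("scene","side"):
    K,R,t=P(c); print(c,-R.T@t)
# rough positions
for n,s,d in [("ringA",(231,286),(250,329)),("ringB",(280,293),(301,318)),("ringC",(319,276),(322,288)),("ringD",(327,309),(353,314)),("bluering",(357,257),(340,257)),("tip",(406,191),(354,182)),("pivot",(410,216),(364,211)),("clamp base corner",None,None)]:
    if s: print(n,tri({"scene":s,"side":d}))
# box top corners from side crop (crop/3+offset)
for p in [(372,100),(495,112),(490,152),(356,150)]:
    print(onz("side",(220+p[0]/3,160+p[1]/3),.046))
E
```

```text
tool x [ 0.2229 -0.9748  0.    ] cam in tool [ 0.0013 -0.0781 -0.1413] 
 cam axes in tool
 [[ 1.      0.0002 -0.0006]
 [-0.0001  0.9539  0.3   ]
 [ 0.0006 -0.3     0.9539]]
scene [-0.015   0.5054  0.594 ]
side [0.2726 0.7544 0.7442]
ringA (array([0.6056, 0.2169, 0.0116]), np.float64(0.001099991536205747))
ringB (array([0.5245, 0.1549, 0.0092]), np.float64(0.0006251129225485486))
ringC (array([0.5119, 0.0643, 0.0107]), np.float64(0.0006246618417779792))
ringD (array([0.4297, 0.1139, 0.0106]), np.float64(0.000323013237593546))
bluering (array([ 0.5046, -0.0387,  0.0127]), np.float64(0.00011049981223820726))
tip (array([ 0.5255, -0.2112,  0.1033]), np.float64(0.0011019448908763385))
pivot (array([ 0.4893, -0.1843,  0.0548]), np.float64(0.00940117564397161))
[ 0.5569 -0.2368  0.046 ]
[ 0.455  -0.2529  0.046 ]
[ 0.4457 -0.1966  0.046 ]
[ 0.5482 -0.1644  0.046 ]
```

Emit:
move_arm:
  steps:
    - {"fingers": 85, "translation": [20, 20, 40], "turn": 0}
    - {"fingers": 85, "translation": [35, 44, 15], "turn": 0}
    - {"fingers": 85, "translation": [35, 44, 10], "turn": 0}
    - {"fingers": 85, "translation": [35, 44, 10], "turn": 0}
    - {"fingers": 85, "translation": [35, 44, 10], "turn": 0}
    - {"fingers": 85, "translation": [35, 44, 10], "turn": 0}
    - {"fingers": 85, "translation": [35, 44, 0], "turn": 0}
    - {"fingers": 85, "translation": [35, 44, 0], "turn": 0}
    - {"fingers": 85, "translation": [35, 44, 0], "turn": 0}
    - {"fingers": 85, "translation": [0, 0, 0], "turn": 0}

```text
t: 2.8
eef_pos: [0.4536, -0.2812, 0.3266]
tool_rot: [-0.001, 0.785, -0.62, 0.0]
contact_force: [-0.1, -1.6, -0.9]
gripper_width: 0.994
```

```bash
python3 - <<'E'
from h import *
print(get_obs()["eef_pos"],get_obs()["t"])
cv2.imwrite("pics/w1.png",read_camera("wrist"))
E
```

```text
[ 0.45361789 -0.28118318  0.32662634] 2.8
```

View pics/w1.png

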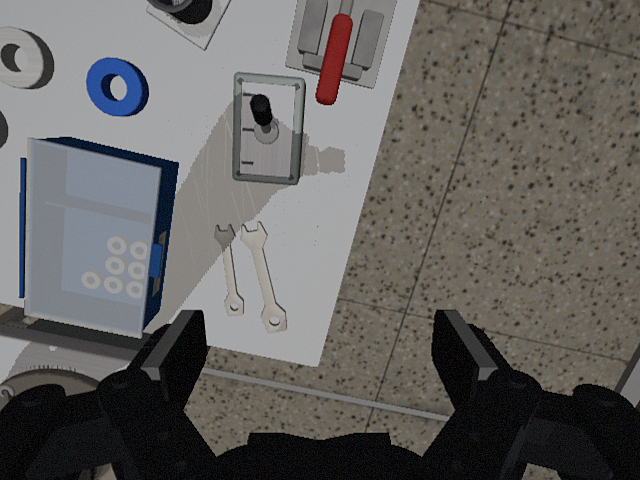

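```bash
python3 - <<'E'
from h import *
np.set_printoptions(precision=4,suppress=True)
for n,p,z in [("c1",(236,73),.046),("c2",(303,79),.046),("c3",(298,183),.046),("c4",(235,180),.046),("piv",(267,131),.046)]:
    print(n,onz("wrist",p,z))
for n in("switch_pivot","toggle_tip"):
    print(n,[(np.round(k["xy"]),round(k["conf"],2)) for k in place_of("wrist",n)][:3])
print("tip",tri({"wrist":(261,100),"scene":(406,191),"side":(353.5,182)}))
# red handle: tip in side crop (402,8)/3, scene (418,173), wrist (325,99)
print("red end",tri({"wrist":(325,99),"scene":(416,173),"side":(354,163)}))
print("red start",tri({"wrist":(343,18),"scene":(390,175),"side":(328,168)}))
E
```

```text
c1 [ 0.5489 -0.178   0.046 ]
c2 [ 0.5586 -0.2441  0.046 ]
c3 [ 0.4556 -0.2614  0.046 ]
c4 [ 0.4433 -0.1947  0.046 ]
piv [ 0.5012 -0.2186  0.046 ]
switch_pivot [(array([268., 127.]), 0.72)]
toggle_tip [(array([258., 100.]), 0.57), (array([263., 128.]), 0.37)]
tip (array([ 0.5286, -0.2174,  0.0992]), np.float64(0.001502878119636064))
red end (array([ 0.5433, -0.2708,  0.1204]), np.float64(0.0034190032629999867))
red start (array([ 0.6132, -0.2691,  0.0904]), np.float64(0.008306382726274042))
```

```bash
python3 - <<'E'
from h import *
np.set_printoptions(precision=4,suppress=True)
im=cv2.imread("pics/scene0.png");a=cv2.resize(im[160:250,330:460],None,fx=6,fy=6,interpolation=cv2.INTER_CUBIC)
im=cv2.imread("pics/side0.png");b=cv2.resize(im[140:240,260:400],None,fx=5.5,fy=5.5,interpolation=cv2.INTER_CUBIC)
cv2.imwrite("pics/d1.png",a);cv2.imwrite("pics/d2.png",b)
for p in [(287,63),(375,88)]: print(onz("wrist",p,.015))
E
```

```text
[ 0.5706 -0.2263  0.015 ]
[ 0.5674 -0.3237  0.015 ]
```

View pics/d1.png

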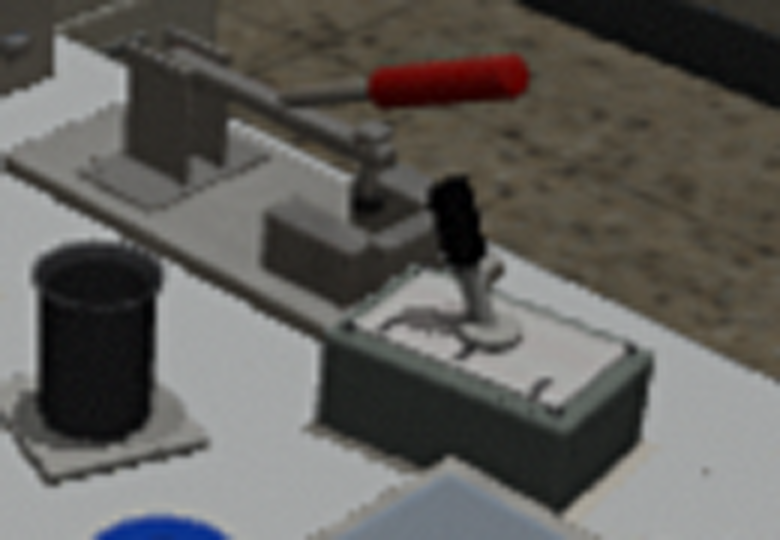

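View pics/d2.png

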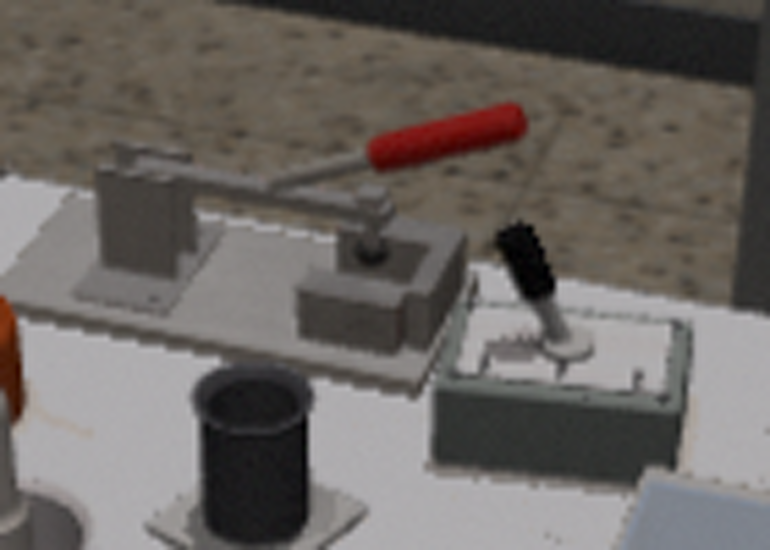

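Emit:
move_arm:
  steps:
    - {"fingers": 75, "translation": [7, 7, -13], "turn": 0.166}
    - {"fingers": 75, "translation": [7, 7, -13], "turn": 0.166}
    - {"fingers": 75, "translation": [7, 7, -13], "turn": 0.166}
    - {"fingers": 75, "translation": [7, 7, -13], "turn": 0.166}
    - {"fingers": 75, "translation": [7, 7, -13], "turn": 0.166}
    - {"fingers": 75, "translation": [7, 7, -13], "turn": 0.167}
    - {"fingers": 75, "translation": [6, 7, -13], "turn": 0.167}
    - {"fingers": 75, "translation": [6, 7, -13], "turn": 0.167}
    - {"fingers": 75, "translation": [6, 7, -13], "turn": 0.167}
    - {"fingers": 75, "translation": [0, 0, 0], "turn": 0}

```text
t: 4.2
eef_pos: [0.5093, -0.2241, 0.2083]
tool_rot: [-0.0, 0.997, 0.074, -0.001]
contact_force: [-0.4, 0.2, -0.6]
gripper_width: 0.877
```

```bash
python3 - <<'E'
from h import *
o=get_obs();q=o["tool_rot"];print(o["eef_pos"],2*np.arctan2(q[2],q[1]))
im=read_camera("wrist");print(proj("wrist",(.5016,-.2195,.046)))
cv2.imwrite("pics/w2.png",im)
E
```

```text
[ 0.50933733 -0.22409356  0.20833153] 0.14875664856996182
[307.89803301 207.51280328]
```

View pics/w2.png

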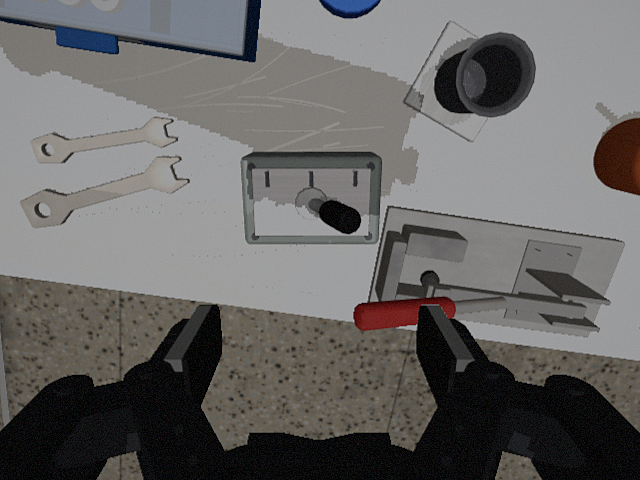

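```bash
python3 - <<'E'
from h import *
np.set_printoptions(precision=4,suppress=True)
C=[onz("wrist",p,.046) for p in[(245,156),(381,154),(378,243),(249,243)]]
print(np.array(C),np.mean(C,0)); print("piv",onz("wrist",(311,204),.046),"red",onz("wrist",(365,318),.12),"tip",onz("wrist",(346,219),.104))
o=get_obs()["eef_pos"]
for z in(.21,.15,.12,.1,.07): print(z,proj("wrist",[o[0],o[1],z]))
E
```

```text
[[ 0.4486 -0.1867  0.046 ]
 [ 0.5509 -0.1701  0.046 ]
 [ 0.5623 -0.2405  0.046 ]
 [ 0.4581 -0.2559  0.046 ]] [ 0.505  -0.2133  0.046 ]
piv [ 0.5036 -0.2163  0.046 ] red [ 0.5486 -0.2705  0.12  ] tip [ 0.5268 -0.2101  0.104 ]
0.21 [315.1252 314.3101]
0.15 [316.0975 261.127 ]
0.12 [316.4115 243.9505]
0.1 [316.5827 234.5876]
0.07 [316.7973 222.8517]
```

Emit:
move_arm:
  steps:
    - {"fingers": 75, "translation": [6, 10, -30], "turn": 0}
    - {"fingers": 75, "translation": [0, 0, -40], "turn": 0}
    - {"fingers": 75, "translation": [0, 0, -35], "turn": 0}
    - {"fingers": 75, "translation": [0, 0, -20], "turn": 0}
    - {"fingers": 75, "translation": [0, 0, -12], "turn": 0}
    - {"fingers": 75, "translation": [0, 0, 0], "turn": 0}

```text
t: 5.0
eef_pos: [0.5162, -0.2137, 0.0723]
tool_rot: [0.0, 0.997, 0.075, -0.0]
contact_force: [-0.5, -0.1, 0.8]
gripper_width: 0.881
```

```bash
python3 - <<'E'
from h import *
o=get_obs();print(o["eef_pos"],o["contact_force"])
a=read_camera("side")[130:250,260:420];b=read_camera("scene")[150:250,330:460]
cv2.imwrite("pics/e.png",np.hstack([cv2.resize(a,(400,300)),cv2.resize(b,(390,300))]))
E
```

```text
[ 0.51619698 -0.21373018  0.0722713 ] [-0.50767768 -0.06487973  0.76625511]
```

View pics/e.png

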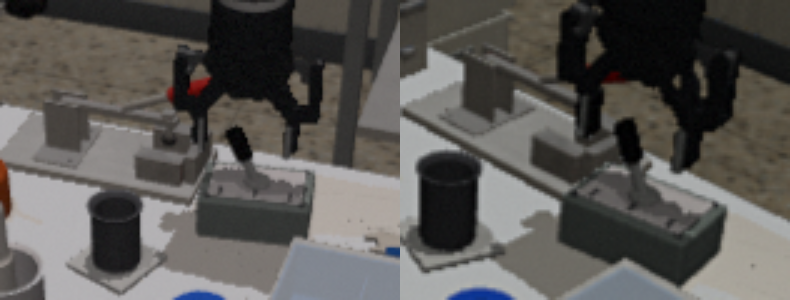

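Emit:
move_arm:
  newtons: 20
  steps:
    - {"fingers": 68, "translation": [-3, 0, 0], "turn": 0}
    - {"fingers": 60, "translation": [-4, -1, 0], "turn": 0}
    - {"fingers": 50, "translation": [-3, -1, 0], "turn": 0}
    - {"fingers": 40, "translation": [-3, 0, 0], "turn": 0}
    - {"fingers": 30, "translation": [0, 0, 0], "turn": 0}
    - {"fingers": 22, "translation": [0, 0, 0], "turn": 0}
    - {"fingers": 19, "translation": [0, 0, 0], "turn": 0}
    - {"fingers": 17, "translation": [0, 0, 0], "turn": 0}
    - {"fingers": 17, "translation": [0, 0, 0], "turn": 0}

```text
t: 6.22
eef_pos: [0.5027, -0.2151, 0.0722]
tool_rot: [-0.0, 0.997, 0.076, -0.001]
contact_force: [-1.0, 0.1, 4.4]
gripper_width: 0.209
```

```bash
python3 - <<'E'
from h import *
o=get_obs();print(o["eef_pos"],o["contact_force"],o["gripper_width"])
a=read_camera("side")[130:250,260:420];b=read_camera("scene")[150:250,330:460]
cv2.imwrite("pics/e2.png",np.hstack([cv2.resize(a,(400,300)),cv2.resize(b,(390,300))]))
E
```

```text
[ 0.50272639 -0.2150907   0.07219374] [-1.02539818  0.08353847  4.37307546] 0.2090083892811772
```

View pics/e2.png

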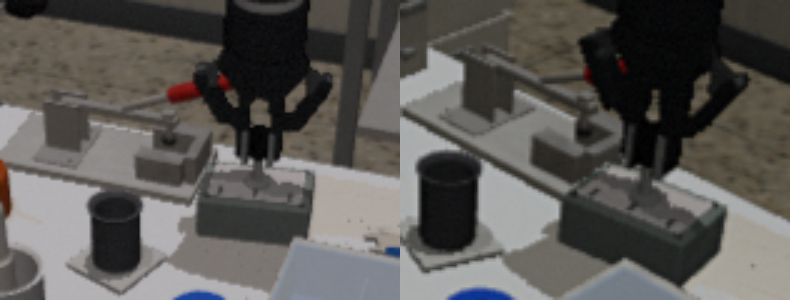

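Emit:
move_arm:
  steps:
    - {"fingers": 30, "translation": [0, 0, 0], "turn": 0}
    - {"fingers": 40, "translation": [0, 0, 0], "turn": 0}
    - {"fingers": 45, "translation": [0, 0, 5], "turn": 0}
    - {"fingers": 50, "translation": [0, 0, 40], "turn": 0}
    - {"fingers": 60, "translation": [0, 0, 50], "turn": 0}
    - {"fingers": 60, "translation": [0, 0, 50], "turn": 0}
    - {"fingers": 60, "translation": [0, 0, 0], "turn": 0}

```text
t: 7.2
eef_pos: [0.5061, -0.2156, 0.2218]
tool_rot: [0.002, 0.997, 0.076, 0.004]
contact_force: [1.2, -0.3, -0.7]
gripper_width: 0.7
```

```bash
python3 - <<'E'
from h import *
np.set_printoptions(precision=4,suppress=True)
o=get_obs();print(o["eef_pos"],o["t"])
a=read_camera("side")[130:250,260:420];b=read_camera("scene")[150:250,330:460]
w=read_camera("wrist")
cv2.imwrite("pics/e3.png",np.vstack([np.hstack([cv2.resize(a,(400,300)),cv2.resize(b,(390,300))]),cv2.resize(w[100:300,200:500],(790,300))]))
for ang in(-.1,0,.1):
    d=np.array([.988,.155,0])*np.sin(ang)+np.array([0,0,np.cos(ang)])
    p=np.array([.5030,-.2160,.046])
    print(ang,[np.round(proj(c,p+.066*d),1) for c in("wrist","scene","side")])
E
```

```text
[ 0.5061 -0.2156  0.2218] 7.2
-0.1 [array([306.7, 238. ]), array([417.8, 192.1]), array([366.6, 179.4])]
0 [array([316.7, 238.1]), array([415.3, 191. ]), array([363.9, 179.1])]
0.1 [array([326.8, 237.9]), array([412.7, 190.3]), array([361.1, 178.9])]
```

View pics/e3.png

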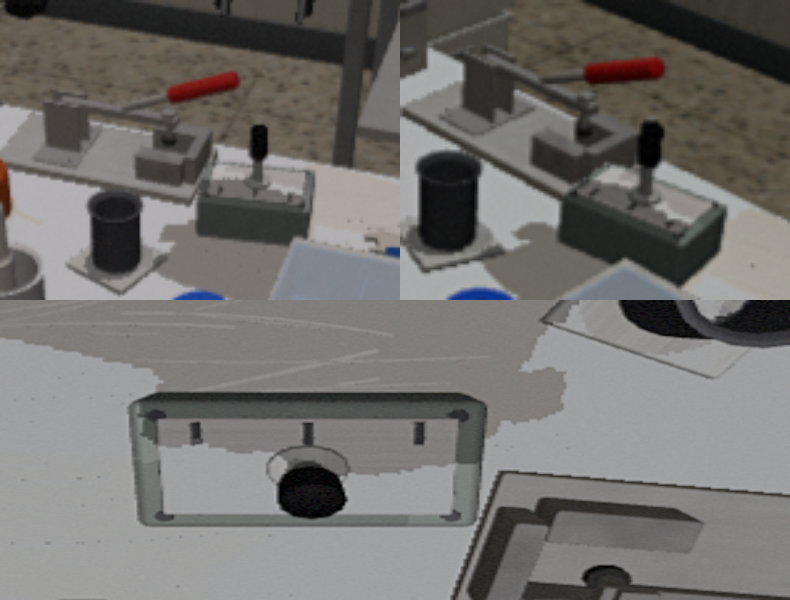

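Emit:
move_arm:
  steps:
    - {"fingers": 85, "translation": [22, 32, 20], "turn": 0}
    - {"fingers": 85, "translation": [22, 32, 20], "turn": 0}
    - {"fingers": 85, "translation": [22, 32, 20], "turn": 0}
    - {"fingers": 85, "translation": [22, 32, 10], "turn": 0}
    - {"fingers": 85, "translation": [22, 32, 10], "turn": 0}
    - {"fingers": 85, "translation": [22, 32, 0], "turn": 0}
    - {"fingers": 85, "translation": [0, 0, 0], "turn": 0}

```text
t: 8.22
eef_pos: [0.6356, -0.0189, 0.2952]
tool_rot: [-0.001, 0.997, 0.079, -0.001]
contact_force: [-0.0, -0.2, -0.2]
gripper_width: 1.003
```

```bash
cat > look.py <<'E'
import sys
from h import *
np.set_printoptions(precision=4,suppress=True)
o=get_obs();q=o["tool_rot"];print(o["t"],o["eef_pos"],"yaw",2*np.arctan2(q[2],q[1]),"F",o["contact_force"],o["gripper_width"])
w=read_camera("wrist");cv2.imwrite(f"pics/{sys.argv[1]}.png",w)
for n in sys.argv[2:]:
    z=dict(rod_center=.083,magazine_mouth=.095,sleeve_mouth=.07,sleeve_floor=.006,magazine_floor=.008,ring_1_center=.01,tape_roll=0)[n]
    for k in place_of("wrist",n):
        if k["conf"]>.2: print(n,np.round(k["xy"]),round(k["conf"],2),onz("wrist",k["xy"],z))
E
python3 look.py w3 rod_center magazine_mouth sleeve_mouth magazine_floor sleeve_floor ring_1_center
```

```text
8.225 [ 0.6356 -0.0189  0.2952] yaw 0.15774658177397574 F [-0.0113 -0.2266 -0.2384] 1.0029923636457376
rod_center [363. 140.] 0.65 [0.6655 0.0373 0.083 ]
magazine_mouth [354. 141.] 0.85 [0.6565 0.0352 0.095 ]
sleeve_mouth [280. 280.] 0.78 [ 0.61   -0.1132  0.07  ]
magazine_floor [348. 139.] 0.61 [0.6591 0.0318 0.008 ]
magazine_floor [286. 255.] 0.43 [ 0.6107 -0.1086  0.008 ]
sleeve_floor [288. 254.] 0.75 [ 0.6128 -0.1083  0.006 ]
ring_1_center [134.  24.] 0.56 [0.4342 0.108  0.01  ]
```

View pics/w3.png

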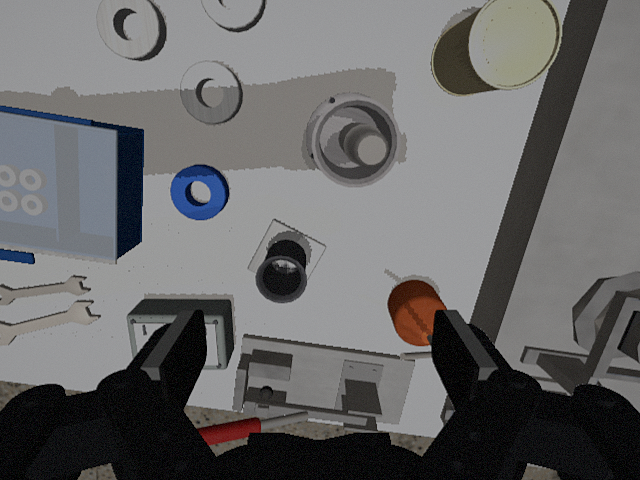

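```bash
python3 - <<'E'
from h import *
print("rod top",onz("wrist",(371,149),.158), "mag",onz("wrist",(354,140),.095),"base",onz("wrist",(353,141),.0))
print("sl",onz("wrist",(283,278),.07),"plate",onz("wrist",(288,253),.006))
E
```

```text
rod top [0.66466332 0.03405357 0.158     ] mag [0.65785278 0.03548379 0.095     ] base [0.66603482 0.03005113 0.        ]
sl [ 0.6129294 -0.1105886  0.07     ] plate [ 0.61271669 -0.10634735  0.006     ]
```

Emit:
move_arm:
  steps:
    - {"fingers": 85, "translation": [5, 9, -5], "turn": 0}
    - {"fingers": 85, "translation": [10, 18, -10], "turn": 0}
    - {"fingers": 85, "translation": [5, 18, -5], "turn": 0}
    - {"fingers": 85, "translation": [0, 0, 0], "turn": 0}

```text
t: 9.07
eef_pos: [0.6552, 0.0256, 0.2764]
tool_rot: [-0.001, 0.997, 0.078, -0.001]
contact_force: [-0.3, 0.2, -0.3]
gripper_width: 0.995
```

```bash
python3 look.py w4 rod_center magazine_mouth
```

```text
9.075 [0.6552 0.0256 0.2764] yaw 0.1566932859050268 F [-0.2914  0.1975 -0.251 ] 0.9945860007374174
rod_center [328. 191.] 0.88 [0.6631 0.0376 0.083 ]
magazine_mouth [325. 190.] 0.74 [0.6595 0.0393 0.095 ]
```

View pics/w4.png

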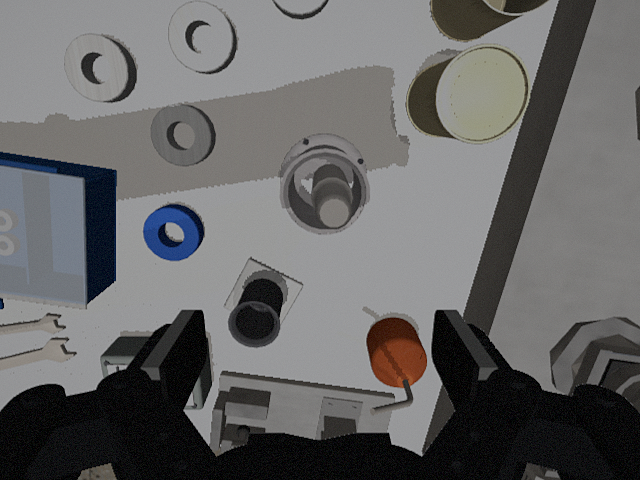

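```bash
python3 - <<'E'
from h import *
im=cv2.imread("pics/w4.png")
cv2.imwrite("pics/w4c.png",cv2.resize(im[120:250,260:390],None,fx=5,fy=4.5,interpolation=cv2.INTER_CUBIC))
print("rod top",onz("wrist",(333,213),.158),"mag",onz("wrist",(325,190.5),.095),"sleeve",onz("wrist",(255,325),.07))
g=cv2.imread("pics/scene0.png");
print("scene rod top",onz("scene",(280,184),.158),onz("side",(255,212),.158))
E
```

```text
rod top [0.66487087 0.03542445 0.158     ] mag [0.65988097 0.03857837 0.095     ] sleeve [ 0.61295178 -0.11074136  0.07      ]
scene rod top [0.66182769 0.04290332 0.158     ] [0.66158319 0.04405495 0.158     ]
```

View pics/w4c.png

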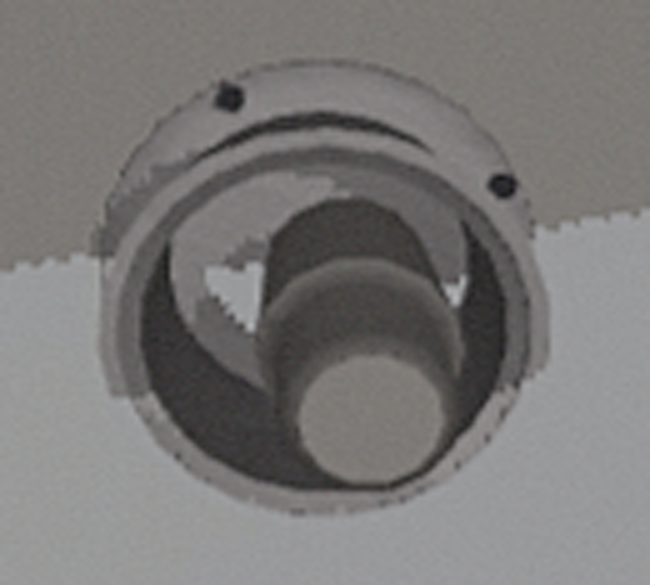

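Emit:
move_arm:
  newtons: 20
  steps:
    - {"fingers": 75, "translation": [9, 12, -20], "turn": 0}
    - {"fingers": 70, "translation": [0, 0, -40], "turn": 0}
    - {"fingers": 65, "translation": [0, 0, -40], "turn": 0}
    - {"fingers": 65, "translation": [0, 0, -40], "turn": 0}
    - {"fingers": 65, "translation": [0, 0, -20], "turn": 0}
    - {"fingers": 65, "translation": [0, 0, 0], "turn": 0}

```text
t: 9.98
eef_pos: [0.6636, 0.034, 0.1156]
tool_rot: [-0.0, 0.997, 0.076, -0.002]
contact_force: [-0.5, 0.1, 0.3]
gripper_width: 0.755
```

```bash
python3 - <<'E'
from h import *
o=get_obs();print(o["eef_pos"],o["contact_force"])
a=read_camera("side")[170:290,190:350];b=read_camera("scene")[150:260,220:363]
cv2.imwrite("pics/e4.png",np.hstack([cv2.resize(a,(400,300)),cv2.resize(b,(390,300))]))
E
```

```text
[0.66359908 0.03400659 0.11555898] [-0.52453524  0.09912831  0.33111487]
```

View pics/e4.png

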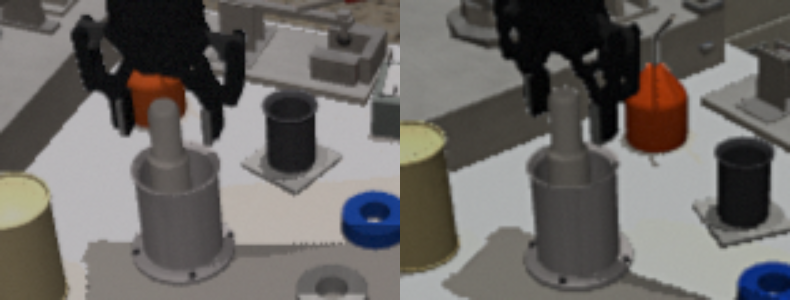

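Emit:
move_arm:
  newtons: 20
  steps:
    - {"fingers": 45, "translation": [0, 1, 0], "turn": 0}
    - {"fingers": 34, "translation": [0, 0, 0], "turn": 0}
    - {"fingers": 25, "translation": [0, 0, 0], "turn": 0}
    - {"fingers": 25, "translation": [0, 0, 0], "turn": 0}
    - {"fingers": 25, "translation": [0, 0, 0], "turn": 0}
    - {"fingers": 40, "translation": [0, 0, 0], "turn": 0}
    - {"fingers": 60, "translation": [0, 0, 0], "turn": -0.1}
    - {"fingers": 60, "translation": [0, 0, 0], "turn": -0.18}
    - {"fingers": 60, "translation": [0, 0, 0], "turn": -0.18}
    - {"fingers": 60, "translation": [0, 0, 0], "turn": -0.18}

```text
t: 11.32
eef_pos: [0.6642, 0.0349, 0.1168]
tool_rot: [0.0, 0.97, -0.244, -0.0]
contact_force: [-0.2, 1.5, -0.7]
gripper_width: 0.701
```

Emit:
move_arm:
  newtons: 30
  steps:
    - {"fingers": 60, "translation": [0, 0, 0], "turn": -0.18}
    - {"fingers": 60, "translation": [0, 0, 0], "turn": -0.18}
    - {"fingers": 60, "translation": [0, 0, 0], "turn": -0.18}
    - {"fingers": 60, "translation": [0, 0, 0], "turn": -0.18}
    - {"fingers": 60, "translation": [0, 0, 0], "turn": -0.18}
    - {"fingers": 45, "translation": [0, 0, 0], "turn": 0}
    - {"fingers": 34, "translation": [0, 0, 0], "turn": 0}
    - {"fingers": 22, "translation": [0, 0, 0], "turn": 0}
    - {"fingers": 22, "translation": [0, 0, 0], "turn": 0}
    - {"fingers": 22, "translation": [0, 0, 0], "turn": 0}

```text
t: 12.58
eef_pos: [0.6644, 0.0349, 0.1172]
tool_rot: [-0.0, 0.769, -0.639, -0.0]
contact_force: [-0.8, 1.3, -1.0]
gripper_width: 0.294
```

```bash
python3 - <<'E'
from h import *
o=get_obs();print(o["eef_pos"],o["contact_force"],o["gripper_width"],o["q"])
a=read_camera("side")[170:290,190:350];b=read_camera("scene")[150:260,220:363]
cv2.imwrite("pics/e5.png",np.hstack([cv2.resize(a,(400,300)),cv2.resize(b,(390,300))]))
E
```

```text
[0.66442336 0.03491516 0.11719809] [-0.77876751  1.29815127 -1.02640176] 0.2936002729923121 [-0.03998903  0.58118945 -0.14975645  1.66663209  0.10444784  0.90169332
 -1.61803928]
```

View pics/e5.png

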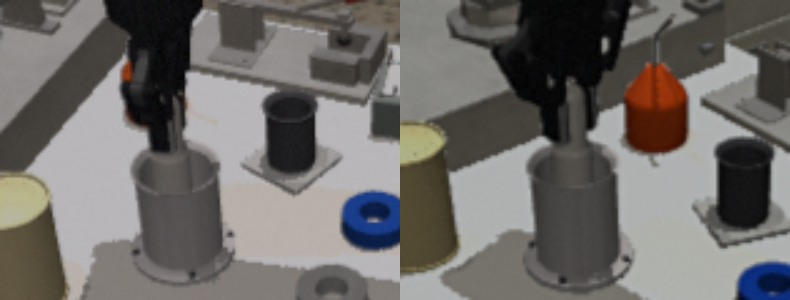

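Emit:
move_arm:
  newtons: 45
  steps:
    - {"fingers": 22, "translation": [0, 0, 0], "turn": 0}
    - {"fingers": 22, "translation": [0, 0, 20], "turn": 0}
    - {"fingers": 22, "translation": [0, 0, 40], "turn": 0}
    - {"fingers": 22, "translation": [0, 0, 40], "turn": 0}
    - {"fingers": 22, "translation": [0, 0, 25], "turn": 0}
    - {"fingers": 22, "translation": [-12, -33, 0], "turn": 0}
    - {"fingers": 22, "translation": [-14, -40, 0], "turn": 0}
    - {"fingers": 22, "translation": [-14, -40, 0], "turn": 0}
    - {"fingers": 22, "translation": [-12, -33, 0], "turn": 0}
    - {"fingers": 22, "translation": [0, 0, 0], "turn": 0}

```text
t: 13.92
eef_pos: [0.6113, -0.1156, 0.2438]
tool_rot: [0.001, 0.767, -0.642, 0.001]
contact_force: [0.3, 0.8, -1.3]
gripper_width: 0.288
```

```bash
python3 look.py w5 sleeve_mouth rod_center; python3 - <<'E'
from h import *
o=get_obs()["eef_pos"]
cv2.imwrite("pics/e6.png",np.hstack([cv2.resize(read_camera(c)[110:260,230:430],(400,300)) for c in("side","scene")]))
print(proj("wrist",[o[0],o[1],.143-.0]), proj("wrist",[.613,-.1107,.07]))
for c in("side","scene"): print(c,proj(c,[.613,-.1107,.07]))
E
```

```text
13.925 [ 0.6113 -0.1156  0.2438] yaw -1.394249015442891 F [ 0.2935  0.758  -1.3139] 0.288410288896687
sleeve_mouth [305. 214.] 0.59 [ 0.6122 -0.1004  0.07  ]
rod_center [314. 279.] 0.91 [ 0.5618 -0.1167  0.083 ]
[317.82455998 242.83723257] [319.00559556 215.5294973 ]
side [305.45677529 209.2231861 ]
scene [347.43644073 204.05636466]
```

View pics/w5.png

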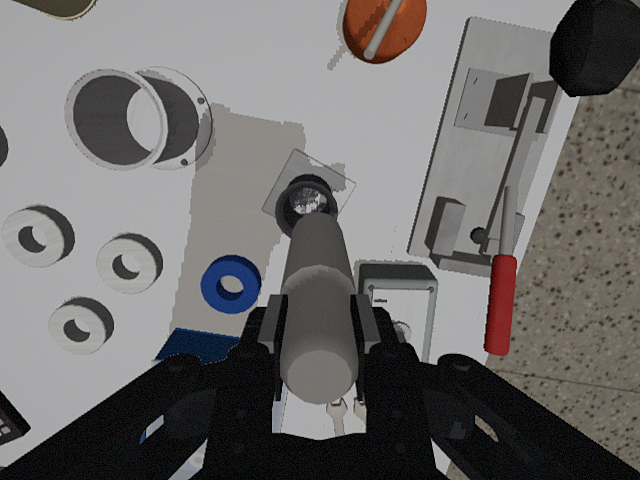

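View pics/e6.png

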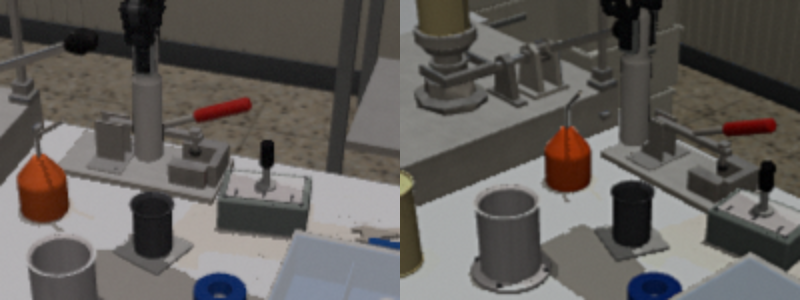

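Emit:
move_arm:
  steps:
    - {"fingers": 22, "translation": [0, 8, -20], "turn": 0}
    - {"fingers": 22, "translation": [0, 0, -20], "turn": 0}
    - {"fingers": 22, "translation": [0, 0, 0], "turn": 0}
    - {"fingers": 22, "translation": [0, 0, 0], "turn": 0}

```text
t: 14.68
eef_pos: [0.6131, -0.1026, 0.2031]
tool_rot: [-0.0, 0.769, -0.639, 0.0]
contact_force: [-0.2, -0.3, -1.4]
gripper_width: 0.295
```

```bash
python3 look.py w6; python3 - <<'E'
from h import *
o=get_obs()["eef_pos"]
cv2.imwrite("pics/e7.png",np.hstack([cv2.resize(read_camera("side")[150:250,270:340],(400,570),interpolation=cv2.INTER_CUBIC),cv2.resize(read_camera("scene")[150:250,312:382],(400,570),interpolation=cv2.INTER_CUBIC)]))
im=cv2.imread("pics/w6.png");cv2.imwrite("pics/w6c.png",cv2.resize(im[130:430,220:420],None,fx=2.5,fy=2))
E
```

```text
14.675 [ 0.6131 -0.1026  0.2031] yaw -1.38725787668381 F [-0.1561 -0.3146 -1.3671] 0.2952422475540776
```

View pics/e7.png

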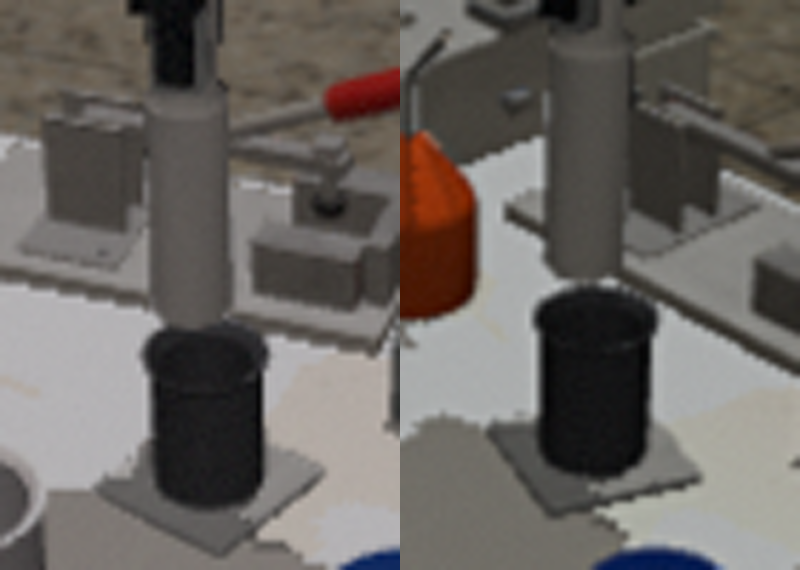

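View pics/w6c.png

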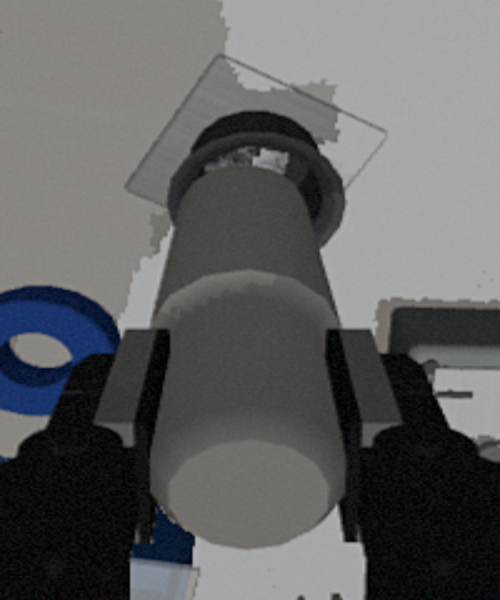

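```bash
python3 - <<'E'
from h import *
np.set_printoptions(precision=4,suppress=True)
r=tri({"side":(306.05,212.6),"scene":(346.3,206.1)});b=tri({"side":(303.4,204.4),"scene":(343.9,196.0)})
print("rim",r,"rodbottom",b)
print("z-fixed rim",onz("side",(306.05,212.6),.07),onz("scene",(346.3,206.1),.07))
z=.2031-.1092
print("z-fixed rod",onz("side",(303.4,204.4),z),onz("scene",(343.9,196.0),z))
print("wrist rim", onz("wrist",(220+257/2.5,130+185/2),.07),"rodtop",onz("wrist",(220+250/2.5,130+493/2),.2031+.041))
E
```

```text
rim (array([ 0.6081, -0.1019,  0.0689]), np.float64(0.001115486577151742)) rodbottom (array([ 0.6118, -0.0965,  0.0958]), np.float64(0.0017328491366922494))
z-fixed rim [ 0.607  -0.0987  0.07  ] [ 0.608  -0.1023  0.07  ]
z-fixed rod [ 0.6119 -0.096   0.0939] [ 0.6161 -0.1014  0.0939]
wrist rim [ 0.6184 -0.1063  0.07  ] rodtop [ 0.6163 -0.1041  0.2441]
```

Emit:
move_arm:
  steps:
    - {"fingers": 22, "translation": [-3, -3, -8], "turn": 0}
    - {"fingers": 22, "translation": [0, 0, 0], "turn": 0}
    - {"fingers": 22, "translation": [0, 0, 0], "turn": 0}

```text
t: 15.2
eef_pos: [0.6094, -0.1062, 0.1942]
tool_rot: [0.0, 0.769, -0.64, -0.0]
contact_force: [0.2, -0.3, -1.0]
gripper_width: 0.291
```

```bash
python3 look.py w7; python3 - <<'E'
from h import *
cv2.imwrite("pics/e8.png",np.hstack([cv2.resize(read_camera("side")[180:230,285:325],(400,500),interpolation=cv2.INTER_CUBIC),cv2.resize(read_camera("scene")[175:225,325:365],(400,500),interpolation=cv2.INTER_CUBIC)]))
E
```

```text
15.2 [ 0.6094 -0.1062  0.1942] yaw -1.3882914634284989 F [ 0.2256 -0.3242 -1.0009] 0.2914142861281533
```

View pics/e8.png

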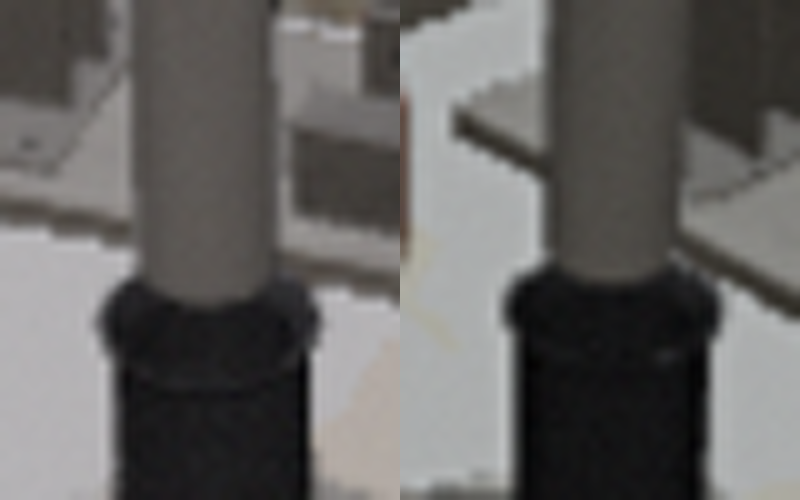

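```bash
python3 - <<'E'
from h import *
im=cv2.imread("pics/w7.png");cv2.imwrite("pics/w7c.png",cv2.resize(im[150:270,260:380],None,fx=5,fy=5,interpolation=cv2.INTER_CUBIC))
np.set_printoptions(precision=1,suppress=True)
z=.1942-.1092
o=get_obs()["eef_pos"]
for c in("side","scene"): print(c,"rodbottom",proj(c,[o[0],o[1],z]),"rim if centred",proj(c,[o[0],o[1],.07]))
E
```

```text
side rodbottom [306.  205.4] rim if centred [306.1 210.6]
scene rodbottom [347.1 199.7] rim if centred [347.  205.3]
```

View pics/w7c.png

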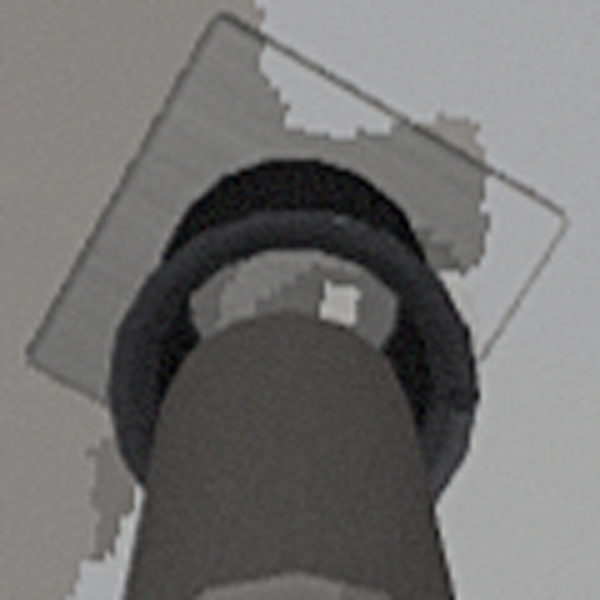

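```bash
python3 - <<'E'
from h import *
o=get_obs()["eef_pos"]
t=np.linspace(0,2*np.pi,73)
f=lambda r,z,dx=0,dy=0:np.array([(proj("wrist",[o[0]+dx+r*np.cos(a),o[1]+dy+r*np.sin(a),z])-[260,150])*5 for a in t])
for dx,dy in[(0,0),(.003,0),(-.003,0),(0,.003)]:
    e=f(.027,.07,dx,dy);print("rim",dx,dy,e.min(0),e.max(0))
e=f(.017,.085);print("rod",e.min(0),e.max(0))
E
```

```text
rim 0 0 [ 94.2827989  219.86065296] [476.60590317 587.02943712]
rim 0.003 0 [ 97.52153081 198.52494153] [481.06798235 568.05157492]
rim -0.003 0 [ 91.06468976 241.05645918] [472.17222584 605.88989869]
rim 0 0.003 [ 73.26382183 215.9214973 ] [455.81830253 583.52260915]
rod [158.03925164 316.83793821] [411.87510026 559.26959636]
```

Emit:
move_arm:
  steps:
    - {"fingers": 22, "translation": [1, -1, -8], "turn": 0}
    - {"fingers": 22, "translation": [0, 0, -6], "turn": 0}
    - {"fingers": 22, "translation": [0, 0, -6], "turn": 0}
    - {"fingers": 22, "translation": [0, 0, -4], "turn": 0}
    - {"fingers": 22, "translation": [0, 0, 0], "turn": 0}

```text
t: 15.98
eef_pos: [0.6102, -0.107, 0.1698]
tool_rot: [0.0, 0.769, -0.64, -0.0]
contact_force: [0.8, 0.2, -2.1]
gripper_width: 0.29
```

Emit:
move_arm:
  steps:
    - {"fingers": 22, "translation": [0, 0, -6], "turn": 0}
    - {"fingers": 22, "translation": [0, 0, -10], "turn": 0}
    - {"fingers": 22, "translation": [0, 0, -10], "turn": 0}
    - {"fingers": 22, "translation": [0, 0, -10], "turn": 0}
    - {"fingers": 22, "translation": [0, 0, -8], "turn": 0}
    - {"fingers": 22, "translation": [0, 0, 0], "turn": 0}

```text
t: 16.73
eef_pos: [0.6099, -0.107, 0.1254]
tool_rot: [0.0, 0.769, -0.64, -0.001]
contact_force: [0.2, 0.6, -1.5]
gripper_width: 0.29
```

Emit:
move_arm:
  steps:
    - {"fingers": 22, "translation": [0, 0, -5], "turn": 0}
    - {"fingers": 22, "translation": [0, 0, -3], "turn": 0}
    - {"fingers": 22, "translation": [0, 0, 0], "turn": 0}
    - {"fingers": 22, "translation": [0, 0, -2], "turn": 0}
    - {"fingers": 22, "translation": [0, 0, 0], "turn": 0}

```text
t: 17.35
eef_pos: [0.6104, -0.1071, 0.1162]
tool_rot: [0.0, 0.769, -0.64, -0.0]
contact_force: [0.5, -0.9, -2.4]
gripper_width: 0.292
```

Emit:
move_arm:
  steps:
    - {"fingers": 22, "translation": [0, 0, -2], "turn": 0}
    - {"fingers": 30, "translation": [0, 0, 0], "turn": 0}
    - {"fingers": 45, "translation": [0, 0, 0], "turn": 0}
    - {"fingers": 60, "translation": [0, 0, 0], "turn": 0}
    - {"fingers": 60, "translation": [0, 0, 40], "turn": 0}
    - {"fingers": 75, "translation": [0, 0, 50], "turn": 0}
    - {"fingers": 85, "translation": [-10, 30, 40], "turn": 0}
    - {"fingers": 85, "translation": [-25, 45, 20], "turn": 0}
    - {"fingers": 85, "translation": [-25, 45, 20], "turn": 0}
    - {"fingers": 85, "translation": [0, 0, 0], "turn": 0}

```text
t: 18.6
eef_pos: [0.5499, 0.0177, 0.2865]
tool_rot: [-0.002, 0.771, -0.637, 0.001]
contact_force: [-0.4, -0.1, -0.9]
gripper_width: 0.994
```

```bash
python3 look.py w8 magazine_mouth ring_1_center;  python3 - <<'E'
from h import *
cv2.imwrite("pics/e9.png",np.hstack([cv2.resize(read_camera(c)[150:390,190:510],(400,300)) for c in("side","scene")]))
np.set_printoptions(precision=4,suppress=True)
for c in("side","scene"):
    print([(np.round(k["xy"],1),round(k["conf"],2),onz(c,k["xy"],.01)) for k in place_of(c,"ring_1_center") if k["conf"]>.3])
E
```

```text
18.6 [0.5499 0.0177 0.2865] yaw -1.3808582174412298 F [-0.4214 -0.0773 -0.8812] 0.9935703104369598
magazine_mouth [317.  72.] 0.68 [0.6598 0.0332 0.095 ]
ring_1_center [223. 277.] 0.7 [0.4341 0.1004 0.01  ]
[(array([354.3, 316.4]), 0.74, array([0.4258, 0.1182, 0.01  ])), (array([432.6, 239.1]), 0.39, array([ 0.3185, -0.1726,  0.01  ]))]
[(array([326.1, 308. ]), 0.86, array([0.4331, 0.1134, 0.01  ])), (array([277.9, 208.7]), 0.73, array([ 0.7865, -0.0305,  0.01  ]))]
```

View pics/w8.png

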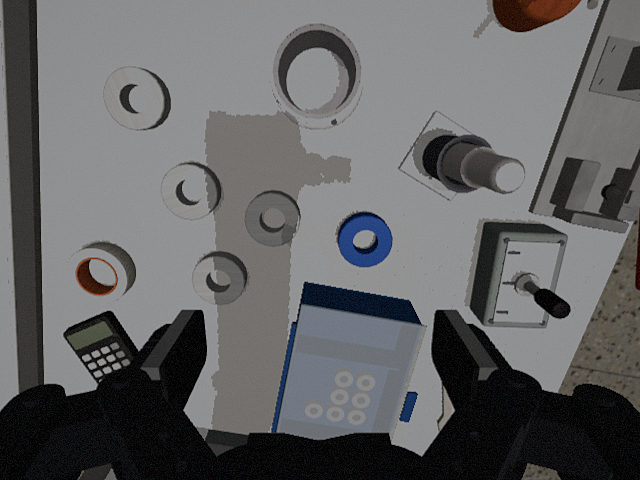

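View pics/e9.png

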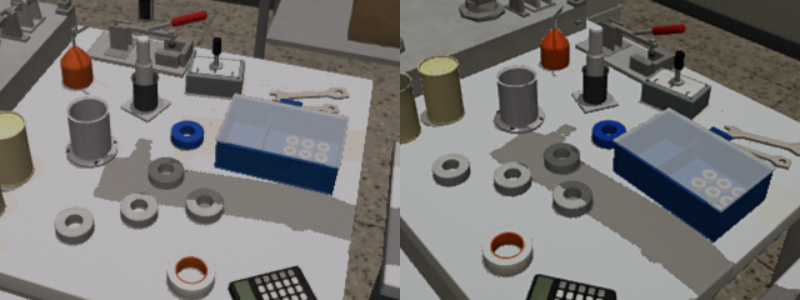

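```bash
python3 - <<'E'
from h import *
np.set_printoptions(precision=4,suppress=True)
K=P("wrist")
for n,p in dict(A=(137,97),B=(190,189),C=(273,217),D=(219.5,276.5),blue=(364,239)).items(): print(n,onz("wrist",p,.02,K))
print("mag rim",onz("wrist",(317.5,71),.095,K))
for k in outline_of("wrist","ring_1_center")[:6]:
    m=k["mask"].astype(np.uint8); (c,s,a)=cv2.fitEllipse(max(cv2.findContours(m,0,1)[0],key=len)); print(k["conf"],c,s,onz("wrist",c,.012,K))
E
```

```text
A [0.6126 0.2013 0.02  ]
B [0.5317 0.1432 0.02  ]
C [0.5175 0.0539 0.02  ]
D [0.439  0.1027 0.02  ]
blue [ 0.5109 -0.0465  0.02  ]
mag rim [0.6598 0.0314 0.095 ]
0.76 (218.88739013671875, 277.8924255371094) (52.719417572021484, 54.69916915893555) [0.4334 0.1048 0.012 ]
```

Emit:
move_arm:
  steps:
    - {"fingers": 85, "translation": [-4, 5, -15], "turn": 0.172}
    - {"fingers": 85, "translation": [-5, 5, -18], "turn": 0.172}
    - {"fingers": 85, "translation": [-4, 5, -18], "turn": 0.172}
    - {"fingers": 85, "translation": [-4, 5, -18], "turn": 0.172}
    - {"fingers": 85, "translation": [-5, 5, -18], "turn": 0.172}
    - {"fingers": 85, "translation": [-4, 5, -18], "turn": 0.172}
    - {"fingers": 85, "translation": [-5, 5, -18], "turn": 0.172}
    - {"fingers": 85, "translation": [-4, 4, -17], "turn": 0.172}
    - {"fingers": 85, "translation": [0, 0, 0], "turn": 0}

```text
t: 20.12
eef_pos: [0.5144, 0.0516, 0.143]
tool_rot: [-0.0, 1.0, -0.007, -0.002]
contact_force: [-1.4, 0.1, 0.6]
gripper_width: 0.992
```

```bash
python3 look.py w9 ring_1_center
```

```text
20.125 [0.5144 0.0516 0.143 ] yaw -0.013681610957562982 F [-1.3843  0.1079  0.6285] 0.992247178081152
ring_1_center [194. 145.] 0.64 [0.4331 0.1095 0.01  ]
ring_1_center [587. 284.] 0.23 [0.722  0.0016 0.01  ]
```

View pics/w9.png

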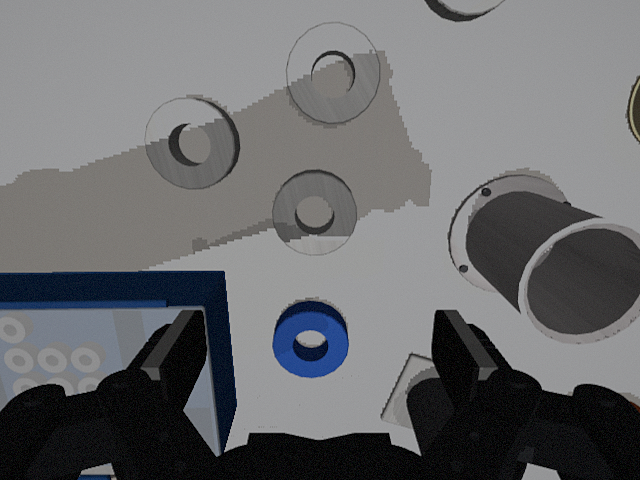

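```bash
python3 - <<'E'
from h import *
np.set_printoptions(precision=4,suppress=True)
K=P("wrist")
for n,p in dict(B=(333,73.5),C=(314.7,212.5),D=(192.5,143),blue=(311,338)).items(): print(n,onz("wrist",p,.02,K))
o=get_obs()["eef_pos"];print(proj("wrist",[o[0],o[1],.02],K))
E
```

```text
B [0.5283 0.1525 0.02  ]
C [0.5151 0.0632 0.02  ]
D [0.4354 0.1115 0.02  ]
blue [ 0.5103 -0.0362  0.02  ]
[316.3009 228.5348]
```

Emit:
move_arm:
  newtons: 20
  steps:
    - {"fingers": 78, "translation": [1, 8, -40], "turn": 0}
    - {"fingers": 74, "translation": [0, 0, -45], "turn": 0}
    - {"fingers": 72, "translation": [0, 0, -25], "turn": 0}
    - {"fingers": 72, "translation": [0, 0, -13], "turn": 0}
    - {"fingers": 72, "translation": [0, 0, 0], "turn": 0}

```text
t: 20.85
eef_pos: [0.5168, 0.0598, 0.0214]
tool_rot: [0.0, 1.0, -0.007, -0.0]
contact_force: [-0.3, 0.4, 0.4]
gripper_width: 0.847
```

```bash
python3 look.py w10;python3 - <<'E'
from h import *
cv2.imwrite("pics/e10.png",np.hstack([cv2.resize(read_camera("side")[240:320,270:376],(400,300)),cv2.resize(read_camera("scene")[220:300,266:372],(400,300))]))
E
```

```text
20.85 [0.5168 0.0598 0.0214] yaw -0.013320885131602357 F [-0.2715  0.3621  0.4085] 0.8467663064971904
```

View pics/w10.png

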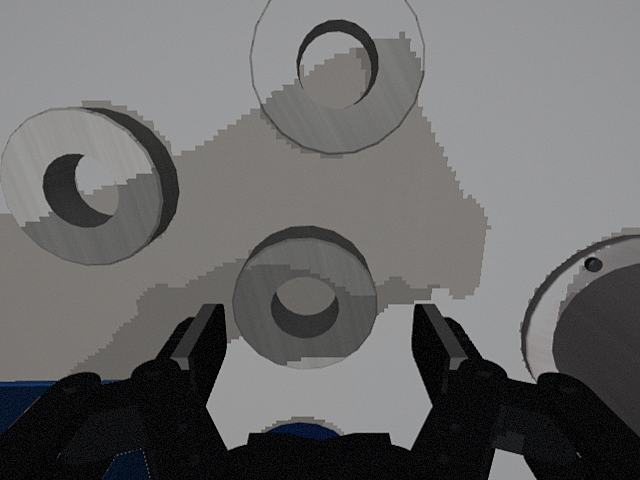

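View pics/e10.png

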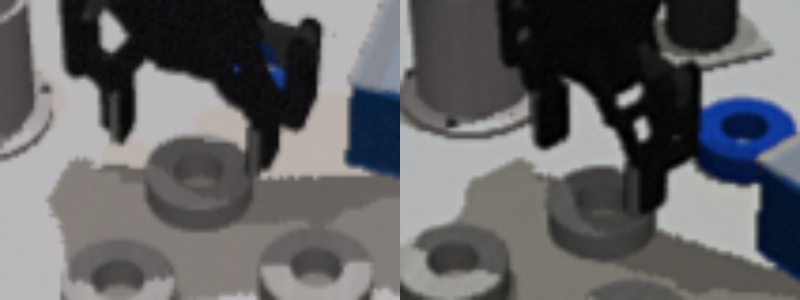

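```bash
python3 - <<'E'
from h import *
np.set_printoptions(precision=4,suppress=True)
K=P("wrist");o=get_obs()["eef_pos"]
print(proj("wrist",[o[0],o[1],.02],K),onz("wrist",(305,303),.02,K))
t=np.linspace(0,6.28,60)
for dx,dy in[(0,0),(-.006,.003)]:
  e=np.array([proj("wrist",[o[0]+dx+.03*np.cos(a),o[1]+dy+.03*np.sin(a),.02],K) for a in t]);print(e.min(0),e.max(0))
# fingertip pixels
for p in [(184,365),(455,365),(225,320)]: print(p,[onz("wrist",p,z,K) for z in(.02,.03,.035)])
E
```

```text
[314.8362 310.628 ] [0.5137 0.0636 0.02  ]
[241.1293 240.6129] [388.3863 373.2342]
[225.7636 233.3488] [373.8918 367.4535]
(184, 365) [array([0.4613, 0.0351, 0.02  ]), array([0.4654, 0.0421, 0.03  ]), array([0.4674, 0.0456, 0.035 ])]
(455, 365) [array([0.5772, 0.0334, 0.02  ]), array([0.5732, 0.0405, 0.03  ]), array([0.5712, 0.0441, 0.035 ])]
(225, 320) [array([0.4806, 0.0564, 0.02  ]), array([0.4833, 0.0619, 0.03  ]), array([0.4847, 0.0647, 0.035 ])]
```

Emit:
move_arm:
  newtons: 20
  steps:
    - {"fingers": 72, "translation": [-4, 3, -8], "turn": 0}
    - {"fingers": 72, "translation": [0, 0, -8], "turn": 0}
    - {"fingers": 72, "translation": [0, 0, 0], "turn": 0}
    - {"fingers": 66, "translation": [0, 0, 0], "turn": 0}
    - {"fingers": 62, "translation": [0, 0, 0], "turn": 0}
    - {"fingers": 58, "translation": [0, 0, 0], "turn": 0}
    - {"fingers": 58, "translation": [0, 0, 0], "turn": 0}
    - {"fingers": 58, "translation": [0, 0, 0], "turn": 0}

```text
t: 22.0
eef_pos: [0.5125, 0.063, 0.0057]
tool_rot: [0.0, 1.0, -0.006, 0.0]
contact_force: [-2.2, -0.6, 5.9]
gripper_width: 0.685
```

```bash
python3 look.py w11;python3 - <<'E'
from h import *
cv2.imwrite("pics/e11.png",np.hstack([cv2.resize(read_camera("side")[240:320,270:376],(400,300)),cv2.resize(read_camera("scene")[220:300,266:372],(400,300))]))
E
```

```text
22.0 [0.5125 0.063  0.0057] yaw -0.01201071706056483 F [-2.2348 -0.6272  5.916 ] 0.6853315048792803
```

View pics/w11.png

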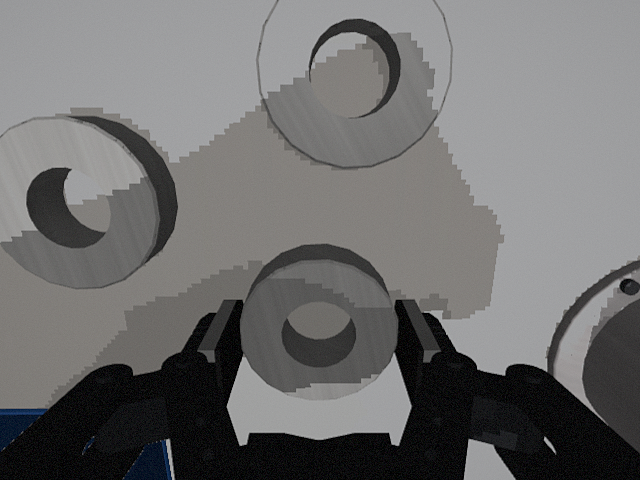

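View pics/e11.png

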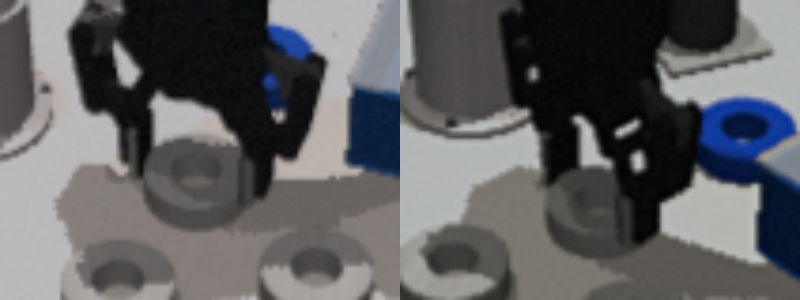

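Emit:
move_arm:
  newtons: 40
  steps:
    - {"fingers": 58, "translation": [0, 0, 0], "turn": 0}
    - {"fingers": 58, "translation": [0, 0, 30], "turn": 0}
    - {"fingers": 58, "translation": [0, 0, 50], "turn": 0}
    - {"fingers": 58, "translation": [0, 0, 40], "turn": 0}
    - {"fingers": 58, "translation": [0, 0, 0], "turn": 0}

```text
t: 22.78
eef_pos: [0.5148, 0.0633, 0.1283]
tool_rot: [-0.0, 1.0, -0.006, 0.003]
contact_force: [-0.0, -0.7, -1.1]
gripper_width: 0.685
```

```bash
python3 look.py w12;python3 - <<'E'
from h import *
cv2.imwrite("pics/e12.png",np.hstack([cv2.resize(read_camera("side")[200:290,270:376],(400,340)),cv2.resize(read_camera("scene")[180:270,266:372],(400,340))]))
E
```

```text
22.775 [0.5148 0.0633 0.1283] yaw -0.01248419617353083 F [-0.0404 -0.6971 -1.1098] 0.6850452745288661
```

View pics/e12.png

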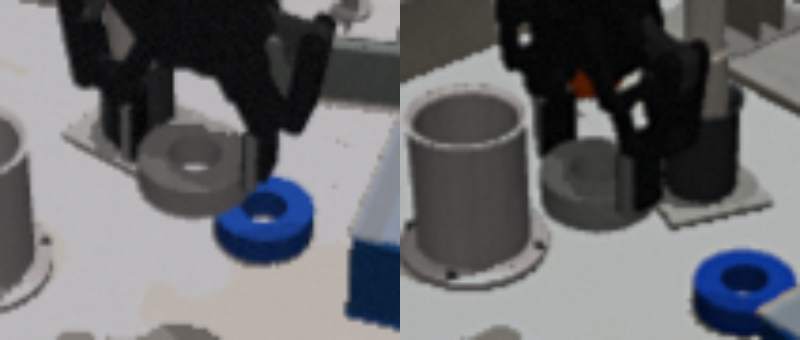

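View pics/w12.png

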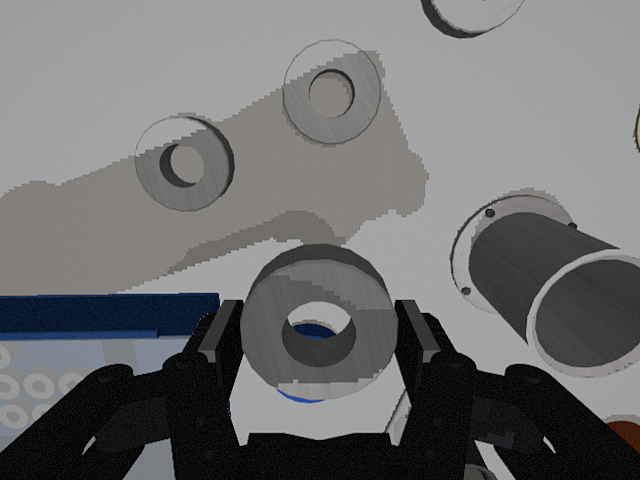

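Emit:
move_arm:
  steps:
    - {"fingers": 58, "translation": [0, 0, -50], "turn": 0}
    - {"fingers": 58, "translation": [0, 0, -50], "turn": 0}
    - {"fingers": 58, "translation": [0, 0, -20], "turn": 0}
    - {"fingers": 58, "translation": [0, 0, -2], "turn": 0}
    - {"fingers": 58, "translation": [0, 0, 0], "turn": 0}
    - {"fingers": 66, "translation": [0, 0, 0], "turn": 0}
    - {"fingers": 72, "translation": [0, 0, 0], "turn": 0}
    - {"fingers": 72, "translation": [0, 0, 6], "turn": -0.1}
    - {"fingers": 72, "translation": [0, 0, 0], "turn": -0.18}
    - {"fingers": 72, "translation": [0, 0, 0], "turn": -0.18}

```text
t: 24.18
eef_pos: [0.5128, 0.0629, 0.0097]
tool_rot: [-0.0, 0.972, -0.237, 0.0]
contact_force: [-0.9, 0.2, -0.2]
gripper_width: 0.846
```

Emit:
move_arm:
  newtons: 20
  steps:
    - {"fingers": 72, "translation": [0, 0, 0], "turn": -0.18}
    - {"fingers": 72, "translation": [0, 0, 0], "turn": -0.18}
    - {"fingers": 72, "translation": [0, 0, 0], "turn": -0.18}
    - {"fingers": 72, "translation": [0, 0, 0], "turn": -0.18}
    - {"fingers": 72, "translation": [0, 0, 0], "turn": -0.18}
    - {"fingers": 72, "translation": [0, 0, 0], "turn": -0.18}
    - {"fingers": 66, "translation": [0, 0, 0], "turn": 0}
    - {"fingers": 58, "translation": [0, 0, 0], "turn": 0}
    - {"fingers": 58, "translation": [0, 0, 0], "turn": 0}
    - {"fingers": 58, "translation": [0, 0, 0], "turn": 0}

```text
t: 25.42
eef_pos: [0.5127, 0.0631, 0.0098]
tool_rot: [-0.0, 0.715, -0.699, 0.0]
contact_force: [-1.3, -0.2, 6.3]
gripper_width: 0.686
```

Emit:
move_arm:
  newtons: 45
  steps:
    - {"fingers": 58, "translation": [0, 0, 0], "turn": 0}
    - {"fingers": 58, "translation": [0, 0, 30], "turn": 0}
    - {"fingers": 58, "translation": [0, 0, 50], "turn": 0}
    - {"fingers": 58, "translation": [0, 0, 40], "turn": 0}
    - {"fingers": 58, "translation": [0, 0, 30], "turn": 0}
    - {"fingers": 58, "translation": [0, 0, 0], "turn": 0}

```text
t: 26.18
eef_pos: [0.514, 0.0631, 0.1616]
tool_rot: [-0.002, 0.715, -0.7, 0.001]
contact_force: [0.2, -1.3, -1.9]
gripper_width: 0.683
```

```bash
python3 look.py w13;python3 - <<'E'
from h import *
cv2.imwrite("pics/e13.png",np.hstack([cv2.resize(read_camera("side")[170:280,250:380],(400,340)),cv2.resize(read_camera("scene")[150:260,246:376],(400,340))]))
o=get_obs()["eef_pos"];K=P("wrist")
t=np.linspace(0,6.28,60)
for h in(0.003,.008,.012):
  e=np.array([proj("wrist",[o[0]+.03*np.cos(a),o[1]+.03*np.sin(a),o[2]+h],K) for a in t]);print(h,e.min(0),e.max(0))
E
```

```text
26.175 [0.514  0.0631 0.1616] yaw -1.5495557731325547 F [ 0.2129 -1.2906 -1.9286] 0.6829044217278958
0.003 [240.42622985 251.54663424] [391.98301709 386.48687578]
0.008 [237.93174165 256.14685949] [394.30499753 394.59203885]
0.012 [235.81887197 260.05610668] [396.27146994 401.43291881]
```

View pics/e13.png

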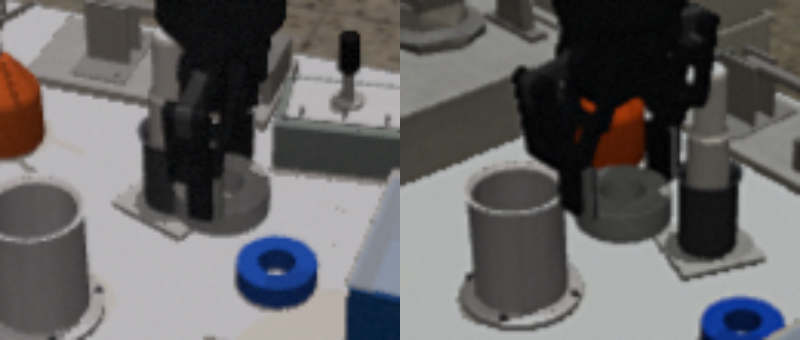

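View pics/w13.png

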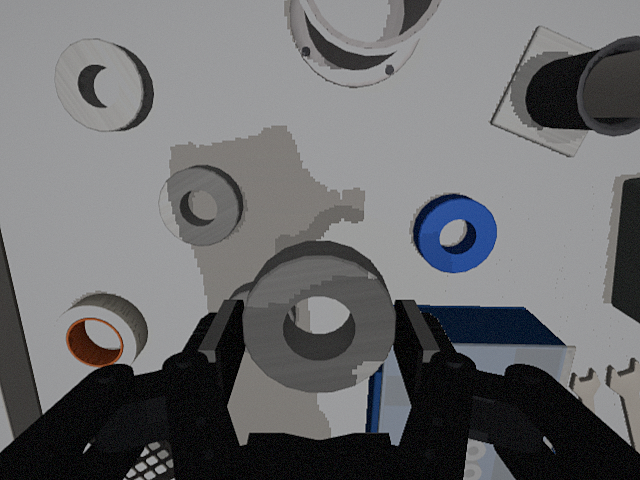

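Emit:
move_arm:
  steps:
    - {"fingers": 58, "translation": [28, -5, 0], "turn": 0}
    - {"fingers": 58, "translation": [40, -6, 0], "turn": 0}
    - {"fingers": 58, "translation": [40, -6, 0], "turn": 0}
    - {"fingers": 58, "translation": [25, -4, 0], "turn": 0}
    - {"fingers": 58, "translation": [10, -2, -15], "turn": 0}
    - {"fingers": 58, "translation": [0, 0, -20], "turn": 0}
    - {"fingers": 58, "translation": [0, 0, 0], "turn": 0}
    - {"fingers": 58, "translation": [0, 0, 0], "turn": 0}

```text
t: 27.32
eef_pos: [0.6546, 0.0403, 0.124]
tool_rot: [0.0, 0.714, -0.7, -0.0]
contact_force: [0.1, -0.2, -0.7]
gripper_width: 0.685
```

```bash
python3 look.py w14;python3 - <<'E'
from h import *
cv2.imwrite("pics/e14.png",np.hstack([cv2.resize(read_camera("side")[205:285,222:302],(400,400),interpolation=cv2.INTER_CUBIC),cv2.resize(read_camera("scene")[180:260,244:324],(400,400),interpolation=cv2.INTER_CUBIC)]))
o=get_obs()["eef_pos"];K=P("wrist")
t=np.linspace(0,6.28,120)
def ext(c,x,y,z,r):
  e=np.array([proj(c,[x+r*np.cos(a),y+r*np.sin(a),z]) for a in t]);return np.round(np.r_[e.min(0),e.max(0)],1)
print("wrist ring top",ext("wrist",o[0],o[1],o[2]+.0102,.03),"rim if centred",ext("wrist",o[0],o[1],.095,.038))
for c in("side","scene"): print(c,"ring bottom",ext(c,o[0],o[1],o[2]-.0098,.03),"ring top",ext(c,o[0],o[1],o[2]+.0102,.03),"rim",ext(c,o[0],o[1],.095,.038))
E
```

```text
27.325 [0.6546 0.0403 0.124 ] yaw -1.5514676562793386 F [ 0.1017 -0.1774 -0.7128] 0.6852339998588578
wrist ring top [236.8 258.1 395.4 398.4] rim if centred [236.9 210.2 396.5 356.8]
side ring bottom [245.7 219.3 274.7 237.2] ring top [244.7 211.7 274.1 229.5] rim [242.8 224.6 279.1 247.4]
scene ring bottom [270.  195.2 297.7 209.3] ring top [269.3 187.3 297.4 201.1] rim [267.  201.3 301.7 219.5]
```

View pics/e14.png

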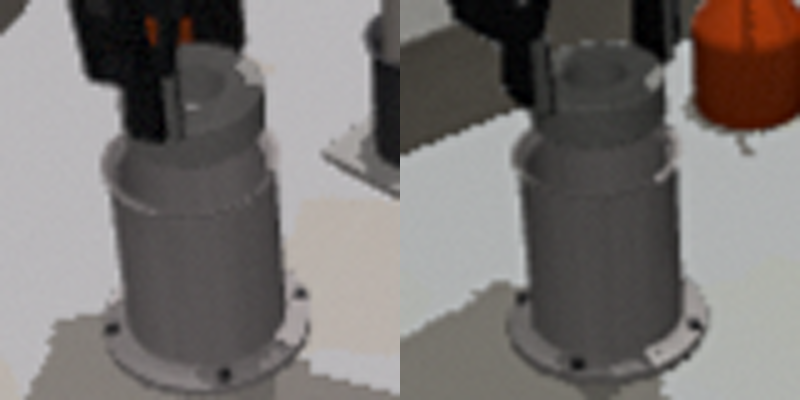

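View pics/w14.png

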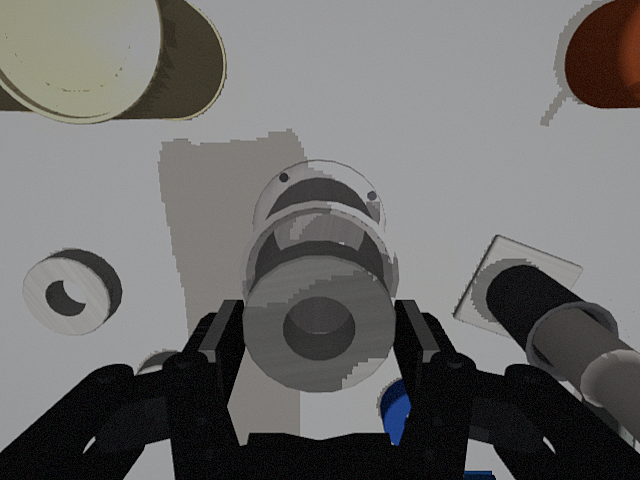

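Emit:
move_arm:
  newtons: 30
  steps:
    - {"fingers": 58, "translation": [1, 1, -10], "turn": 0}
    - {"fingers": 58, "translation": [0, 0, -6], "turn": 0}
    - {"fingers": 58, "translation": [0, 0, -4], "turn": 0}
    - {"fingers": 58, "translation": [0, 0, -2], "turn": 0}
    - {"fingers": 58, "translation": [0, 0, 0], "turn": 0}

```text
t: 28.1
eef_pos: [0.6568, 0.0409, 0.1024]
tool_rot: [-0.0, 0.714, -0.7, 0.0]
contact_force: [-0.4, -0.0, -1.4]
gripper_width: 0.682
```

```bash
python3 look.py w15;python3 - <<'E'
from h import *
cv2.imwrite("pics/e15.png",np.hstack([cv2.resize(read_camera("side")[205:255,234:284],(400,400),interpolation=cv2.INTER_CUBIC),cv2.resize(read_camera("scene")[180:230,259:309],(400,400),interpolation=cv2.INTER_CUBIC)]))
im=cv2.imread("pics/w15.png");cv2.imwrite("pics/w15c.png",cv2.resize(im[190:410,220:420],None,fx=3,fy=2.7))
E
```

```text
28.1 [0.6568 0.0409 0.1024] yaw -1.5521729889750484 F [-0.3923 -0.0241 -1.403 ] 0.6818117030660928
```

View pics/e15.png

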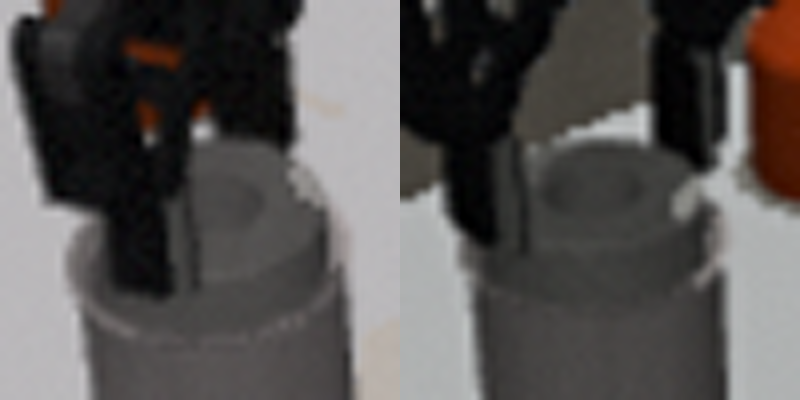

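View pics/w15c.png

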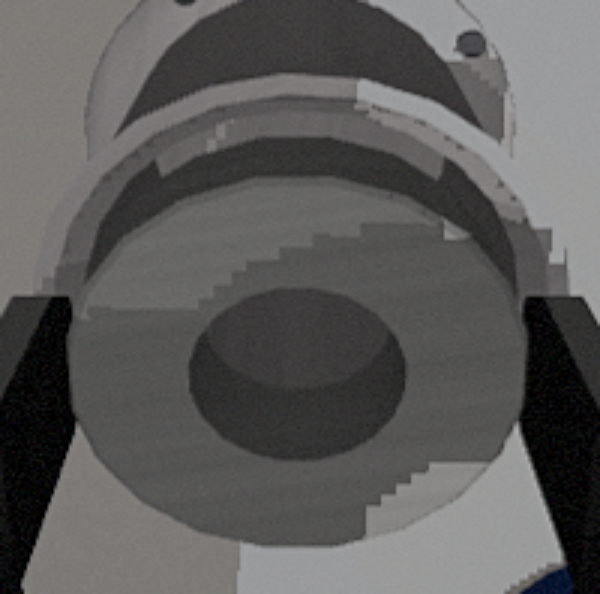

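Emit:
move_arm:
  steps:
    - {"fingers": 58, "translation": [0, 0, -2], "turn": 0}
    - {"fingers": 58, "translation": [0, 0, -2], "turn": 0}
    - {"fingers": 58, "translation": [0, 0, 0], "turn": 0}

```text
t: 28.62
eef_pos: [0.6576, 0.0406, 0.099]
tool_rot: [-0.001, 0.714, -0.701, 0.001]
contact_force: [3.2, -1.0, 2.9]
gripper_width: 0.68
```

Emit:
move_arm:
  steps:
    - {"fingers": 58, "translation": [1, 0, 0], "turn": 0}
    - {"fingers": 58, "translation": [0, 0, 0], "turn": 0}

```text
t: 28.88
eef_pos: [0.6579, 0.0406, 0.0986]
tool_rot: [-0.0, 0.714, -0.701, 0.0]
contact_force: [2.5, -2.0, 3.8]
gripper_width: 0.689
```

Emit:
move_arm:
  steps:
    - {"fingers": 58, "translation": [1, -1, 0], "turn": 0}
    - {"fingers": 58, "translation": [0, 0, 0], "turn": 0}

```text
t: 29.12
eef_pos: [0.6581, 0.0403, 0.098]
tool_rot: [0.0, 0.714, -0.7, -0.0]
contact_force: [0.5, 0.4, -0.2]
gripper_width: 0.682
```

Emit:
move_arm:
  steps:
    - {"fingers": 58, "translation": [0, 0, -1], "turn": 0}
    - {"fingers": 62, "translation": [0, 0, 0], "turn": 0}
    - {"fingers": 66, "translation": [0, 0, 0], "turn": 0}
    - {"fingers": 70, "translation": [0, 0, 0], "turn": 0}
    - {"fingers": 74, "translation": [0, 0, 0], "turn": 0}

```text
t: 29.75
eef_pos: [0.6585, 0.04, 0.0973]
tool_rot: [0.0, 0.714, -0.7, -0.0]
contact_force: [-0.8, 0.5, -0.4]
gripper_width: 0.869
```

```bash
python3 look.py w16;python3 - <<'E'
from h import *
cv2.imwrite("pics/e16.png",np.hstack([cv2.resize(read_camera("side")[205:255,234:284],(400,400),interpolation=cv2.INTER_CUBIC),cv2.resize(read_camera("scene")[180:230,259:309],(400,400),interpolation=cv2.INTER_CUBIC)]))
E
```

```text
29.75 [0.6585 0.04   0.0973] yaw -1.5520512299532974 F [-0.8094  0.4764 -0.3885] 0.8690576710945677
```

View pics/w16.png

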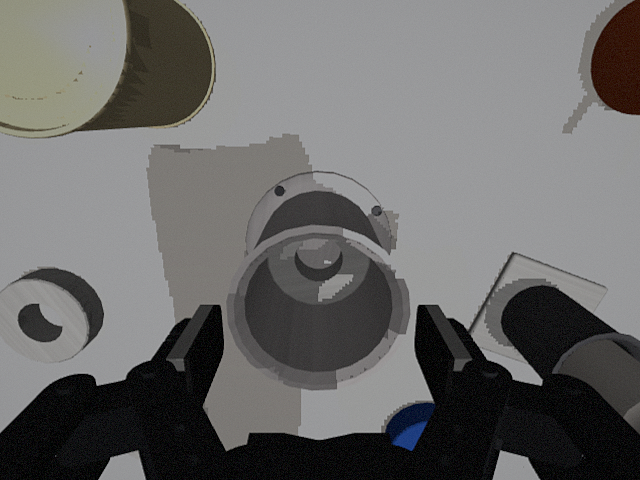

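Emit:
move_arm:
  steps:
    - {"fingers": 74, "translation": [0, 0, 20], "turn": 0}
    - {"fingers": 74, "translation": [0, 0, 35], "turn": 0}
    - {"fingers": 74, "translation": [-22, 18, 0], "turn": 0}
    - {"fingers": 74, "translation": [-33, 28, 0], "turn": 0}
    - {"fingers": 74, "translation": [-33, 28, 0], "turn": 0}
    - {"fingers": 74, "translation": [-33, 28, -10], "turn": 0}
    - {"fingers": 74, "translation": [-11, 10, -30], "turn": 0}
    - {"fingers": 74, "translation": [0, 0, 0], "turn": 0}

```text
t: 30.9
eef_pos: [0.5248, 0.1527, 0.1121]
tool_rot: [0.001, 0.715, -0.7, -0.001]
contact_force: [0.1, -0.1, 0.2]
gripper_width: 0.865
```

```bash
cat > ring.py <<'E'
import sys
from h import *
np.set_printoptions(precision=4,suppress=True)
o=get_obs();e=o["eef_pos"];print(o["t"],e,o["contact_force"])
im=read_camera("wrist");cv2.imwrite(f"pics/{sys.argv[1]}.png",im);K=P("wrist")
v=im.copy();t=np.linspace(0,6.28,80)
for r in(.03,.014):
    pts=np.array([proj("wrist",[e[0]+r*np.cos(a),e[1]+r*np.sin(a),.02],K) for a in t]);cv2.polylines(v,[pts.astype(np.int32)],True,(0,255,0),1)
    print(r,np.round(np.r_[pts.min(0),pts.max(0)],0))
cv2.imwrite(f"pics/{sys.argv[1]}o.png",v)
E
python3 ring.py w17
```

```text
30.9 [0.5248 0.1527 0.1121] [ 0.1009 -0.0743  0.23  ]
0.03 [269. 202. 364. 292.]
0.014 [294. 227. 338. 269.]
```

View pics/w17o.png

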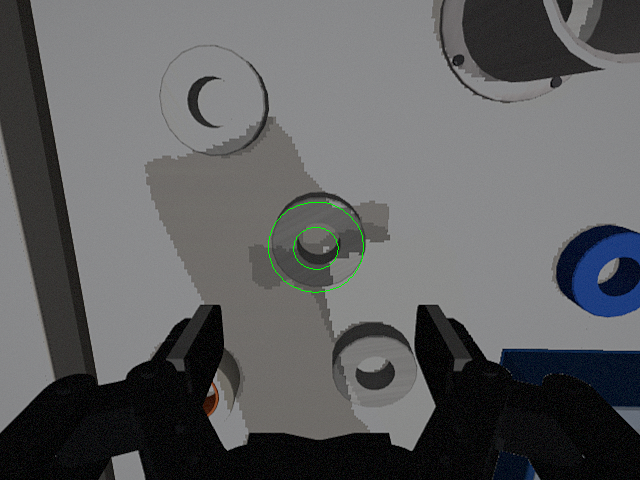

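Emit:
move_arm:
  newtons: 20
  steps:
    - {"fingers": 74, "translation": [0, 0, -45], "turn": 0}
    - {"fingers": 74, "translation": [0, 0, -40], "turn": 0}
    - {"fingers": 74, "translation": [0, 0, -15], "turn": 0}
    - {"fingers": 74, "translation": [0, 0, -2], "turn": 0}
    - {"fingers": 66, "translation": [0, 0, 0], "turn": 0}
    - {"fingers": 58, "translation": [0, 0, 0], "turn": 0}
    - {"fingers": 58, "translation": [0, 0, 0], "turn": 0}
    - {"fingers": 58, "translation": [0, 0, 0], "turn": 0}

```text
t: 31.95
eef_pos: [0.5279, 0.1522, 0.0122]
tool_rot: [-0.001, 0.714, -0.701, 0.001]
contact_force: [-0.6, -0.6, 5.9]
gripper_width: 0.685
```

Emit:
move_arm:
  newtons: 20
  steps:
    - {"fingers": 66, "translation": [0, 0, 0], "turn": 0}
    - {"fingers": 74, "translation": [0, 0, 0], "turn": 0.05}
    - {"fingers": 74, "translation": [0, 0, 0], "turn": 0.17}
    - {"fingers": 74, "translation": [0, 0, 0], "turn": 0.18}
    - {"fingers": 74, "translation": [0, 0, 0], "turn": 0.18}
    - {"fingers": 74, "translation": [0, 0, 0], "turn": 0.18}
    - {"fingers": 74, "translation": [0, 0, 0], "turn": 0.18}
    - {"fingers": 74, "translation": [0, 0, 0], "turn": 0.18}
    - {"fingers": 74, "translation": [0, 0, 0], "turn": 0.18}
    - {"fingers": 74, "translation": [0, 0, 0], "turn": 0.18}

```text
t: 33.2
eef_pos: [0.5266, 0.1518, 0.0105]
tool_rot: [0.0, 0.999, -0.032, 0.0]
contact_force: [0.3, -0.0, 0.7]
gripper_width: 0.869
```

Emit:
move_arm:
  newtons: 30
  steps:
    - {"fingers": 74, "translation": [0, 0, 0], "turn": 0.07}
    - {"fingers": 66, "translation": [0, 0, 0], "turn": 0}
    - {"fingers": 58, "translation": [0, 0, 0], "turn": 0}
    - {"fingers": 58, "translation": [0, 0, 0], "turn": 0}
    - {"fingers": 58, "translation": [0, 0, 0], "turn": 0}

```text
t: 33.83
eef_pos: [0.5265, 0.1518, 0.0107]
tool_rot: [0.0, 1.0, -0.001, 0.0]
contact_force: [-1.7, -0.5, 6.0]
gripper_width: 0.683
```

Emit:
move_arm:
  newtons: 45
  steps:
    - {"fingers": 58, "translation": [0, 0, 10], "turn": 0}
    - {"fingers": 58, "translation": [0, 0, 45], "turn": 0}
    - {"fingers": 58, "translation": [0, 0, 50], "turn": 0}
    - {"fingers": 58, "translation": [0, 0, 45], "turn": 0}
    - {"fingers": 58, "translation": [25, -22, 0], "turn": 0}
    - {"fingers": 58, "translation": [36, -30, 0], "turn": 0}
    - {"fingers": 58, "translation": [36, -30, 0], "turn": 0}
    - {"fingers": 58, "translation": [25, -22, 0], "turn": 0}
    - {"fingers": 58, "translation": [10, -8, -20], "turn": 0}
    - {"fingers": 58, "translation": [0, 0, -15], "turn": 0}

```text
t: 35.08
eef_pos: [0.6574, 0.04, 0.1232]
tool_rot: [-0.0, 1.0, -0.001, -0.001]
contact_force: [-0.3, -0.2, -1.6]
gripper_width: 0.682
```

Emit:
move_arm:
  newtons: 30
  steps:
    - {"fingers": 58, "translation": [0, 0, 0], "turn": 0}
    - {"fingers": 58, "translation": [0, 0, 0], "turn": 0}

```text
t: 35.33
eef_pos: [0.6577, 0.0416, 0.1254]
tool_rot: [-0.0, 1.0, 0.0, -0.0]
contact_force: [-0.4, 0.2, 0.5]
gripper_width: 0.68
```

```bash
cat > mag.py <<'E'
import sys
from h import *
o=get_obs();e=o["eef_pos"];print(e)
im=read_camera("wrist");K=P("wrist");t=np.linspace(0,6.28,80)
for r,x,y,z,c in[(.03,e[0],e[1],e[2]+.0095,(0,255,0)),(.038,e[0],e[1],.095,(0,0,255))]:
    pts=np.array([proj("wrist",[x+r*np.cos(a),y+r*np.sin(a),z],K) for a in t]);cv2.polylines(im,[pts.astype(np.int32)],True,c,1)
b=[cv2.resize(read_camera(c)[s],(400,400),interpolation=cv2.INTER_CUBIC) for c,s in(("side",np.s_[205:255,234:284]),("scene",np.s_[180:230,259:309]))]
cv2.imwrite(f"pics/{sys.argv[1]}.png",np.hstack([cv2.resize(im[190:410,210:430],(400,400)),cv2.resize(b[0],(200,400)),cv2.resize(b[1],(200,400))]) if 0 else np.hstack([cv2.resize(im[190:410,210:430],(398,400)),np.vstack([cv2.resize(x,(200,200)) for x in b])]))
E
python3 mag.py m1
```

```text
[0.6577011  0.04161162 0.12536698]
```

View pics/m1.png

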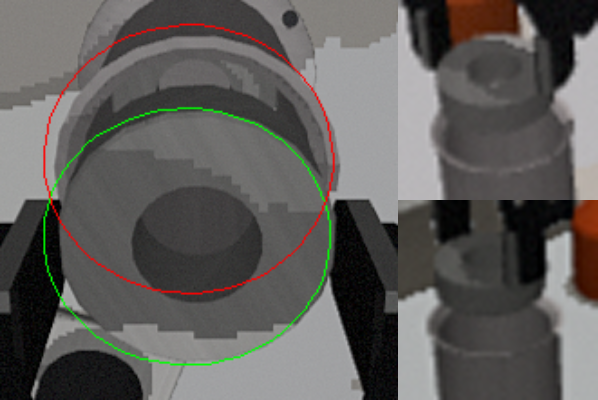

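Emit:
move_arm:
  newtons: 30
  steps:
    - {"fingers": 58, "translation": [0, -1.5, -10], "turn": 0}
    - {"fingers": 58, "translation": [0, 0, -6], "turn": 0}
    - {"fingers": 58, "translation": [0, 0, -4], "turn": 0}
    - {"fingers": 58, "translation": [0, 0, -2], "turn": 0}
    - {"fingers": 58, "translation": [0, 0, 0], "turn": 0}

```text
t: 36.1
eef_pos: [0.6584, 0.0385, 0.1032]
tool_rot: [-0.0, 1.0, -0.001, -0.0]
contact_force: [-0.8, -0.4, -1.0]
gripper_width: 0.685
```

```bash
python3 mag.py m2
```

```text
[0.65844647 0.03846282 0.10315933]
```

View pics/m2.png

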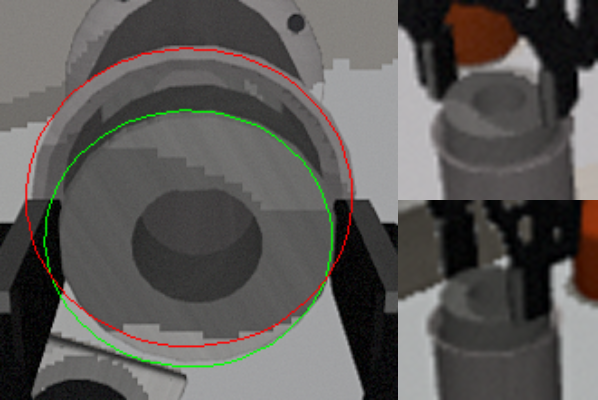

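Emit:
move_arm:
  steps:
    - {"fingers": 58, "translation": [0, 1, -2], "turn": 0}
    - {"fingers": 58, "translation": [0, 0, -2], "turn": 0}
    - {"fingers": 58, "translation": [0, 0, 0], "turn": 0}

```text
t: 36.62
eef_pos: [0.6583, 0.0394, 0.099]
tool_rot: [0.0, 1.0, -0.001, -0.0]
contact_force: [0.1, -0.1, -1.2]
gripper_width: 0.683
```

Bottom is in the bore without contact. Release.

Emit:
move_arm:
  steps:
    - {"fingers": 58, "translation": [0, 0, -1.5], "turn": 0}
    - {"fingers": 62, "translation": [0, 0, 0], "turn": 0}
    - {"fingers": 66, "translation": [0, 0, 0], "turn": 0}
    - {"fingers": 70, "translation": [0, 0, 0], "turn": 0}
    - {"fingers": 74, "translation": [0, 0, 0], "turn": 0}

```text
t: 37.25
eef_pos: [0.6585, 0.0394, 0.0979]
tool_rot: [-0.0, 1.0, -0.001, 0.0]
contact_force: [-0.8, -0.1, 0.3]
gripper_width: 0.868
```

```bash
python3 look.py w18; python3 - <<'E'
from h import *
np.set_printoptions(precision=4,suppress=True)
a=read_camera("side");b=read_camera("scene")
cv2.imwrite("pics/e18.png",np.hstack([cv2.resize(a[150:390,190:510],(400,300)),cv2.resize(b[150:390,190:510],(400,300))]))
E
```

```text
37.25 [0.6585 0.0394 0.0979] yaw -0.002083729933333594 F [-0.7951 -0.1081  0.2609] 0.8681879426945623
```

View pics/w18.png

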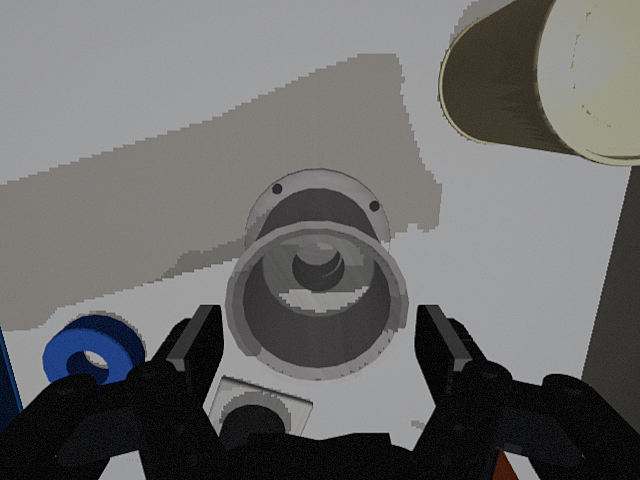

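View pics/e18.png

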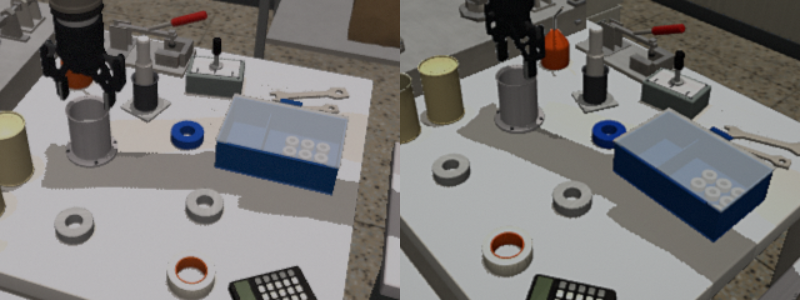

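Emit:
move_arm:
  steps:
    - {"fingers": 74, "translation": [0, 0, 20], "turn": 0}
    - {"fingers": 74, "translation": [0, 0, 35], "turn": 0}
    - {"fingers": 74, "translation": [-8, 28, 0], "turn": 0}
    - {"fingers": 74, "translation": [-13, 44, 0], "turn": 0}
    - {"fingers": 74, "translation": [-13, 44, 0], "turn": 0}
    - {"fingers": 74, "translation": [-13, 44, -10], "turn": 0}
    - {"fingers": 74, "translation": [-5, 17, -30], "turn": 0}
    - {"fingers": 74, "translation": [0, 0, 0], "turn": 0}
    - {"fingers": 74, "translation": [0, 0, 0], "turn": 0}

```text
t: 38.52
eef_pos: [0.6077, 0.2152, 0.1143]
tool_rot: [0.0, 1.0, -0.002, 0.001]
contact_force: [0.7, 0.2, 1.0]
gripper_width: 0.862
```

```bash
python3 ring.py w19
```

```text
38.525 [0.6077 0.2152 0.1143] [0.7037 0.2259 1.0424]
0.03 [268. 194. 363. 285.]
0.014 [293. 220. 337. 262.]
```

View pics/w19o.png

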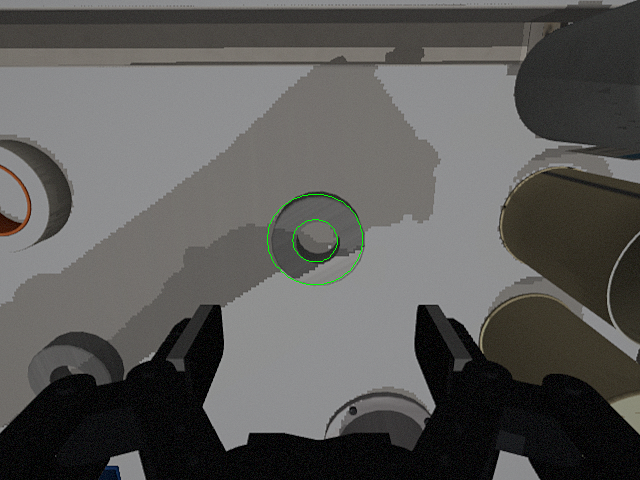

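Emit:
move_arm:
  newtons: 20
  steps:
    - {"fingers": 74, "translation": [0, 0, -45], "turn": 0}
    - {"fingers": 74, "translation": [0, 0, -40], "turn": 0}
    - {"fingers": 74, "translation": [0, 0, -15], "turn": 0}
    - {"fingers": 74, "translation": [0, 0, -3], "turn": 0}
    - {"fingers": 66, "translation": [0, 0, 0], "turn": 0}
    - {"fingers": 58, "translation": [0, 0, 0], "turn": 0}
    - {"fingers": 58, "translation": [0, 0, 0], "turn": 0}
    - {"fingers": 58, "translation": [0, 0, 0], "turn": 0}

```text
t: 39.58
eef_pos: [0.6078, 0.2169, 0.0119]
tool_rot: [-0.0, 1.0, -0.001, 0.001]
contact_force: [-1.1, -0.8, 6.0]
gripper_width: 0.682
```

Emit:
move_arm:
  newtons: 20
  steps:
    - {"fingers": 66, "translation": [0, 0, 0], "turn": 0}
    - {"fingers": 74, "translation": [0, 0, 0], "turn": -0.05}
    - {"fingers": 74, "translation": [0, 0, 0], "turn": -0.17}
    - {"fingers": 74, "translation": [0, 0, 0], "turn": -0.18}
    - {"fingers": 74, "translation": [0, 0, 0], "turn": -0.18}
    - {"fingers": 74, "translation": [0, 0, 0], "turn": -0.18}
    - {"fingers": 74, "translation": [0, 0, 0], "turn": -0.18}
    - {"fingers": 74, "translation": [0, 0, 0], "turn": -0.18}
    - {"fingers": 74, "translation": [0, 0, 0], "turn": -0.18}
    - {"fingers": 74, "translation": [0, 0, 0], "turn": -0.18}

```text
t: 40.83
eef_pos: [0.6065, 0.2168, 0.0101]
tool_rot: [-0.0, 0.736, -0.677, -0.0]
contact_force: [0.7, -0.1, -0.1]
gripper_width: 0.865
```

Emit:
move_arm:
  newtons: 30
  steps:
    - {"fingers": 74, "translation": [0, 0, 0], "turn": -0.07}
    - {"fingers": 66, "translation": [0, 0, 0], "turn": 0}
    - {"fingers": 58, "translation": [0, 0, 0], "turn": 0}
    - {"fingers": 58, "translation": [0, 0, 0], "turn": 0}
    - {"fingers": 58, "translation": [0, 0, 0], "turn": 0}

```text
t: 41.45
eef_pos: [0.6065, 0.2167, 0.0103]
tool_rot: [-0.0, 0.714, -0.7, -0.0]
contact_force: [-1.9, -1.2, 6.2]
gripper_width: 0.679
```

Emit:
move_arm:
  newtons: 45
  steps:
    - {"fingers": 58, "translation": [0, 0, 10], "turn": 0}
    - {"fingers": 58, "translation": [0, 0, 45], "turn": 0}
    - {"fingers": 58, "translation": [0, 0, 50], "turn": 0}
    - {"fingers": 58, "translation": [0, 0, 45], "turn": 0}
    - {"fingers": 58, "translation": [9, -30, 0], "turn": 0}
    - {"fingers": 58, "translation": [13, -46, 0], "turn": 0}
    - {"fingers": 58, "translation": [13, -46, 0], "turn": 0}
    - {"fingers": 58, "translation": [9, -36, 0], "turn": 0}
    - {"fingers": 58, "translation": [7, -19, -20], "turn": 0}
    - {"fingers": 58, "translation": [0, 0, -15], "turn": 0}

```text
t: 42.7
eef_pos: [0.657, 0.0382, 0.1229]
tool_rot: [0.001, 0.713, -0.701, -0.0]
contact_force: [-1.3, 0.3, -1.5]
gripper_width: 0.682
```

Emit:
move_arm:
  newtons: 30
  steps:
    - {"fingers": 58, "translation": [0, 0, 0], "turn": 0}
    - {"fingers": 58, "translation": [0, 0, 0], "turn": 0}

```text
t: 42.95
eef_pos: [0.6572, 0.042, 0.1245]
tool_rot: [-0.0, 0.715, -0.699, -0.001]
contact_force: [-0.1, 0.3, -0.0]
gripper_width: 0.677
```

```bash
python3 mag.py m3
```

```text
[0.65717516 0.04195674 0.12454475]
```

View pics/m3.png

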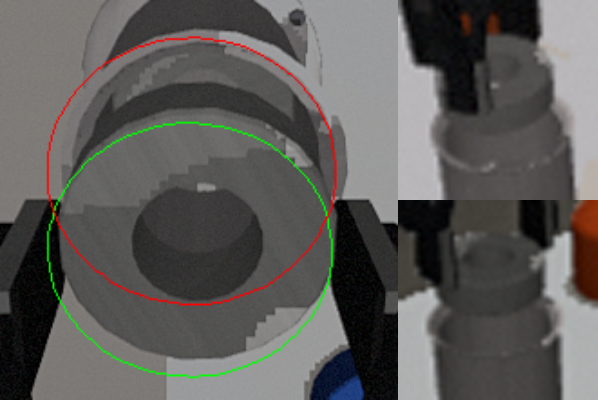

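Emit:
move_arm:
  newtons: 30
  steps:
    - {"fingers": 58, "translation": [-0.5, -1.8, -10], "turn": 0}
    - {"fingers": 58, "translation": [0, 0, -6], "turn": 0}
    - {"fingers": 58, "translation": [0, 0, -4], "turn": 0}
    - {"fingers": 58, "translation": [0, 0, -2], "turn": 0}
    - {"fingers": 58, "translation": [0, 0, 0], "turn": 0}
    - {"fingers": 58, "translation": [0, 0, -2], "turn": 0}
    - {"fingers": 58, "translation": [0, 0, 0], "turn": 0}

```text
t: 43.98
eef_pos: [0.6572, 0.038, 0.1013]
tool_rot: [-0.0, 0.714, -0.7, 0.0]
contact_force: [-1.5, 1.8, 1.9]
gripper_width: 0.684
```

Emit:
move_arm:
  steps:
    - {"fingers": 58, "translation": [-0.5, 1.5, 0], "turn": 0}
    - {"fingers": 58, "translation": [0, 0, 0], "turn": 0}

```text
t: 44.22
eef_pos: [0.6566, 0.039, 0.1008]
tool_rot: [-0.0, 0.714, -0.7, 0.0]
contact_force: [0.2, -0.3, -0.8]
gripper_width: 0.682
```

Emit:
move_arm:
  steps:
    - {"fingers": 58, "translation": [0, 0, -2], "turn": 0}
    - {"fingers": 58, "translation": [0, 0, 0], "turn": 0}

```text
t: 44.48
eef_pos: [0.6561, 0.0391, 0.0982]
tool_rot: [0.0, 0.714, -0.7, -0.0]
contact_force: [0.2, -0.2, -0.5]
gripper_width: 0.682
```

Emit:
move_arm:
  steps:
    - {"fingers": 58, "translation": [0, 0, -0.5], "turn": 0}
    - {"fingers": 62, "translation": [0, 0, 0], "turn": 0}
    - {"fingers": 66, "translation": [0, 0, 0], "turn": 0}
    - {"fingers": 70, "translation": [0, 0, 0], "turn": 0}
    - {"fingers": 74, "translation": [0, 0, 0], "turn": 0}

```text
t: 45.1
eef_pos: [0.6565, 0.0391, 0.0984]
tool_rot: [-0.0, 0.714, -0.7, 0.0]
contact_force: [-0.8, 0.2, 0.3]
gripper_width: 0.869
```

```bash
python3 look.py w20; python3 - <<'E'
from h import *
np.set_printoptions(precision=4,suppress=True)
a=read_camera("side");b=read_camera("scene")
cv2.imwrite("pics/e20.png",np.hstack([cv2.resize(a[150:390,190:510],(400,300)),cv2.resize(b[150:390,190:510],(400,300))]))
E
```

```text
45.1 [0.6565 0.0391 0.0984] yaw -1.552051218640902 F [-0.7887  0.1899  0.3016] 0.8694030009869522
```

View pics/w20.png

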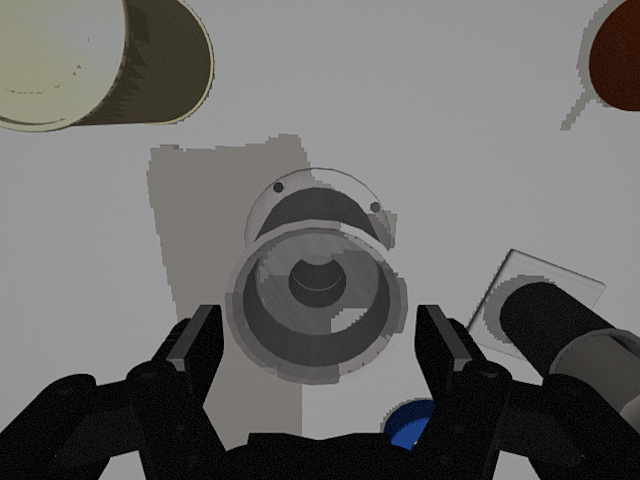

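View pics/e20.png

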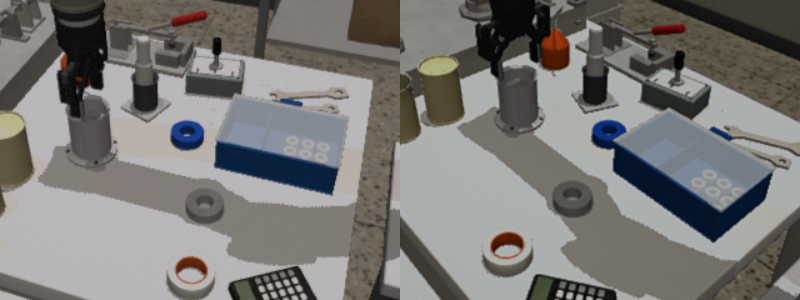

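Emit:
move_arm:
  steps:
    - {"fingers": 74, "translation": [0, 0, 20], "turn": 0}
    - {"fingers": 74, "translation": [0, 0, 35], "turn": 0}
    - {"fingers": 74, "translation": [-25, 8, 0], "turn": 0}
    - {"fingers": 74, "translation": [-42, 14, 0], "turn": 0}
    - {"fingers": 74, "translation": [-45, 14, 0], "turn": 0}
    - {"fingers": 74, "translation": [-45, 15, 0], "turn": 0}
    - {"fingers": 74, "translation": [-42, 14, -10], "turn": 0}
    - {"fingers": 74, "translation": [-25, 8, -30], "turn": 0}
    - {"fingers": 74, "translation": [0, 0, 0], "turn": 0}
    - {"fingers": 74, "translation": [0, 0, 0], "turn": 0}

```text
t: 46.5
eef_pos: [0.4344, 0.1123, 0.1147]
tool_rot: [-0.001, 0.714, -0.701, 0.001]
contact_force: [0.1, 0.6, 0.2]
gripper_width: 0.868
```

```bash
python3 ring.py w21
```

```text
46.5 [0.4344 0.1123 0.1147] [0.1214 0.6115 0.2373]
0.03 [270. 200. 365. 289.]
0.014 [295. 225. 339. 267.]
```

View pics/w21o.png

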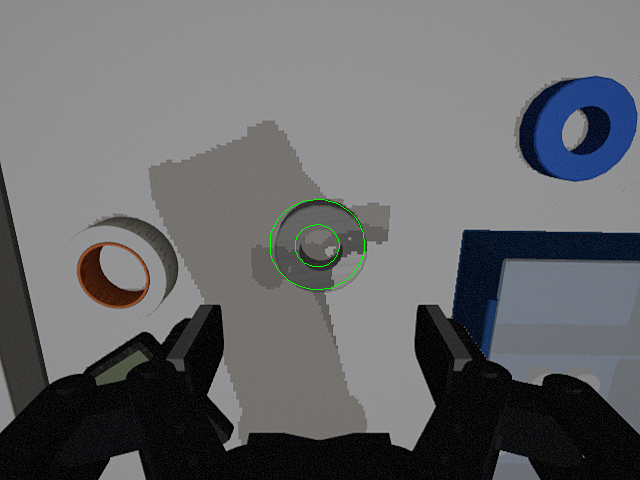

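```bash
python3 - <<'E'
from h import *
np.set_printoptions(precision=4,suppress=True)
for p in[(464,231),(458,300),(502,260)]: print([onz("wrist",p,z) for z in(0,.06)])
print([onz("wrist",p,.015) for p in[(145,335),(230,425)]])
E
```

```text
[array([0.4405, 0.0128, 0.    ]), array([0.4574, 0.0361, 0.06  ])]
[array([0.3889, 0.0105, 0.    ]), array([0.4179, 0.0344, 0.06  ])]
[array([ 0.42  , -0.0163,  0.    ]), array([0.4417, 0.0138, 0.06  ])]
[array([0.3652, 0.2315, 0.015 ]), array([0.2891, 0.1759, 0.015 ])]
```

Emit:
move_arm:
  newtons: 20
  steps:
    - {"fingers": 74, "translation": [0, 0, -45], "turn": 0}
    - {"fingers": 74, "translation": [0, 0, -40], "turn": 0}
    - {"fingers": 74, "translation": [0, 0, -15], "turn": 0}
    - {"fingers": 74, "translation": [0, 0, -3], "turn": 0}
    - {"fingers": 66, "translation": [0, 0, 0], "turn": 0}
    - {"fingers": 58, "translation": [0, 0, 0], "turn": 0}
    - {"fingers": 58, "translation": [0, 0, 0], "turn": 0}
    - {"fingers": 58, "translation": [0, 0, 0], "turn": 0}

```text
t: 47.55
eef_pos: [0.4336, 0.1125, 0.0117]
tool_rot: [-0.001, 0.714, -0.701, 0.001]
contact_force: [-0.8, -0.3, 7.0]
gripper_width: 0.681
```

Emit:
move_arm:
  newtons: 20
  steps:
    - {"fingers": 66, "translation": [0, 0, 0], "turn": 0}
    - {"fingers": 74, "translation": [0, 0, 0], "turn": 0.05}
    - {"fingers": 74, "translation": [0, 0, 0], "turn": 0.17}
    - {"fingers": 74, "translation": [0, 0, 0], "turn": 0.18}
    - {"fingers": 74, "translation": [0, 0, 0], "turn": 0.18}
    - {"fingers": 74, "translation": [0, 0, 0], "turn": 0.18}
    - {"fingers": 74, "translation": [0, 0, 0], "turn": 0.18}
    - {"fingers": 74, "translation": [0, 0, 0], "turn": 0.18}
    - {"fingers": 74, "translation": [0, 0, 0], "turn": 0.18}
    - {"fingers": 74, "translation": [0, 0, 0], "turn": 0.18}

```text
t: 48.8
eef_pos: [0.4326, 0.1121, 0.0104]
tool_rot: [0.0, 0.999, -0.032, 0.0]
contact_force: [0.7, -0.5, 0.2]
gripper_width: 0.865
```

Emit:
move_arm:
  newtons: 30
  steps:
    - {"fingers": 74, "translation": [0, 0, 0], "turn": 0.07}
    - {"fingers": 66, "translation": [0, 0, 0], "turn": 0}
    - {"fingers": 58, "translation": [0, 0, 0], "turn": 0}
    - {"fingers": 58, "translation": [0, 0, 0], "turn": 0}
    - {"fingers": 58, "translation": [0, 0, 0], "turn": 0}

```text
t: 49.42
eef_pos: [0.4323, 0.1119, 0.0106]
tool_rot: [0.0, 1.0, -0.001, -0.0]
contact_force: [-1.9, -1.1, 6.4]
gripper_width: 0.687
```

Emit:
move_arm:
  newtons: 45
  steps:
    - {"fingers": 58, "translation": [0, 0, 10], "turn": 0}
    - {"fingers": 58, "translation": [0, 0, 45], "turn": 0}
    - {"fingers": 58, "translation": [0, 0, 50], "turn": 0}
    - {"fingers": 58, "translation": [0, 0, 45], "turn": 0}
    - {"fingers": 58, "translation": [30, -10, 0], "turn": 0}
    - {"fingers": 58, "translation": [50, -16, 0], "turn": 0}
    - {"fingers": 58, "translation": [55, -18, 0], "turn": 0}
    - {"fingers": 58, "translation": [50, -16, 0], "turn": 0}
    - {"fingers": 58, "translation": [30, -10, 0], "turn": 0}
    - {"fingers": 58, "translation": [11, -3, -15], "turn": 0}

```text
t: 50.68
eef_pos: [0.6605, 0.0384, 0.1459]
tool_rot: [-0.0, 1.0, -0.002, 0.001]
contact_force: [-0.9, 0.4, -2.0]
gripper_width: 0.68
```

Emit:
move_arm:
  newtons: 30
  steps:
    - {"fingers": 58, "translation": [0, 0, -20], "turn": 0}
    - {"fingers": 58, "translation": [0, 0, 0], "turn": 0}
    - {"fingers": 58, "translation": [0, 0, 0], "turn": 0}

```text
t: 51.05
eef_pos: [0.6574, 0.04, 0.1253]
tool_rot: [-0.0, 1.0, -0.0, -0.0]
contact_force: [-0.1, 1.2, -0.7]
gripper_width: 0.682
```

```bash
python3 mag.py m4
```

```text
[0.65743627 0.03996332 0.12528614]
```

View pics/m4.png

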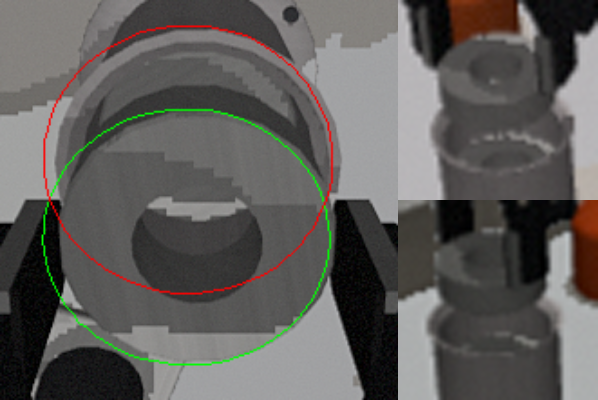

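Emit:
move_arm:
  newtons: 30
  steps:
    - {"fingers": 58, "translation": [0.5, -0.5, -10], "turn": 0}
    - {"fingers": 58, "translation": [0, 0, -6], "turn": 0}
    - {"fingers": 58, "translation": [0, 0, -4], "turn": 0}
    - {"fingers": 58, "translation": [0, 0, -2], "turn": 0}
    - {"fingers": 58, "translation": [0, 0, 0], "turn": 0}
    - {"fingers": 58, "translation": [0, 0, -2], "turn": 0}
    - {"fingers": 58, "translation": [0, 0, 0], "turn": 0}

```text
t: 52.08
eef_pos: [0.6593, 0.0388, 0.1016]
tool_rot: [-0.0, 1.0, -0.001, 0.0]
contact_force: [-0.8, 0.0, -0.9]
gripper_width: 0.682
```

Emit:
move_arm:
  steps:
    - {"fingers": 58, "translation": [-0.8, 0.3, -2], "turn": 0}
    - {"fingers": 58, "translation": [0, 0, -1], "turn": 0}
    - {"fingers": 58, "translation": [0, 0, 0], "turn": 0}

```text
t: 52.45
eef_pos: [0.6578, 0.0389, 0.0978]
tool_rot: [0.0, 1.0, -0.001, -0.0]
contact_force: [-0.2, 0.9, -1.2]
gripper_width: 0.678
```

Emit:
move_arm:
  steps:
    - {"fingers": 62, "translation": [0, 0, 0], "turn": 0}
    - {"fingers": 66, "translation": [0, 0, 0], "turn": 0}
    - {"fingers": 70, "translation": [0, 0, 0], "turn": 0}
    - {"fingers": 74, "translation": [0, 0, 0], "turn": 0}
    - {"fingers": 74, "translation": [0, 0, 20], "turn": 0}
    - {"fingers": 74, "translation": [0, 0, 50], "turn": 0}
    - {"fingers": 74, "translation": [-15, 0, 60], "turn": 0}
    - {"fingers": 74, "translation": [-50, 0, 30], "turn": 0}
    - {"fingers": 74, "translation": [0, 0, 0], "turn": 0}
    - {"fingers": 74, "translation": [0, 0, 0], "turn": 0}

```text
t: 53.7
eef_pos: [0.5935, 0.0387, 0.2594]
tool_rot: [0.0, 1.0, -0.001, 0.001]
contact_force: [-0.5, 0.3, -0.7]
gripper_width: 0.866
```

```bash
python3 look.py w22; python3 - <<'E'
from h import *
a=read_camera("side");b=read_camera("scene")
A=np.hstack([cv2.resize(x[150:390,190:510],(400,300)) for x in(a,b)])
B=np.hstack([cv2.resize(a[205:265,230:310],(400,300)),cv2.resize(b[180:240,254:334],(400,300))])
cv2.imwrite("pics/e22.png",np.vstack([A,B]))
E
```

```text
53.7 [0.5935 0.0387 0.2594] yaw -0.0021906167370248342 F [-0.5443  0.2911 -0.6884] 0.8663496655625682
```

View pics/w22.png

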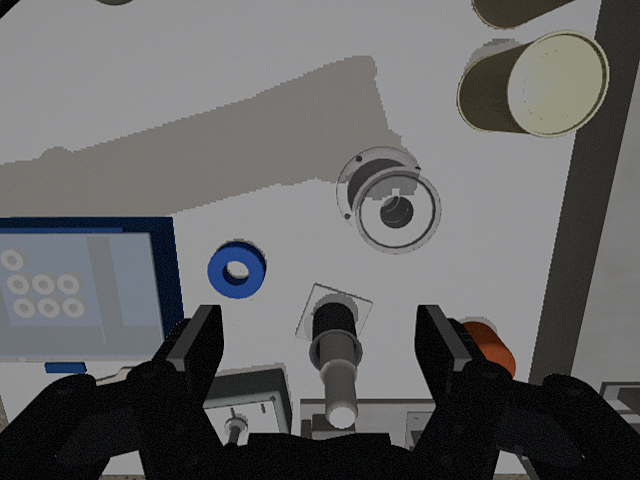

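View pics/e22.png

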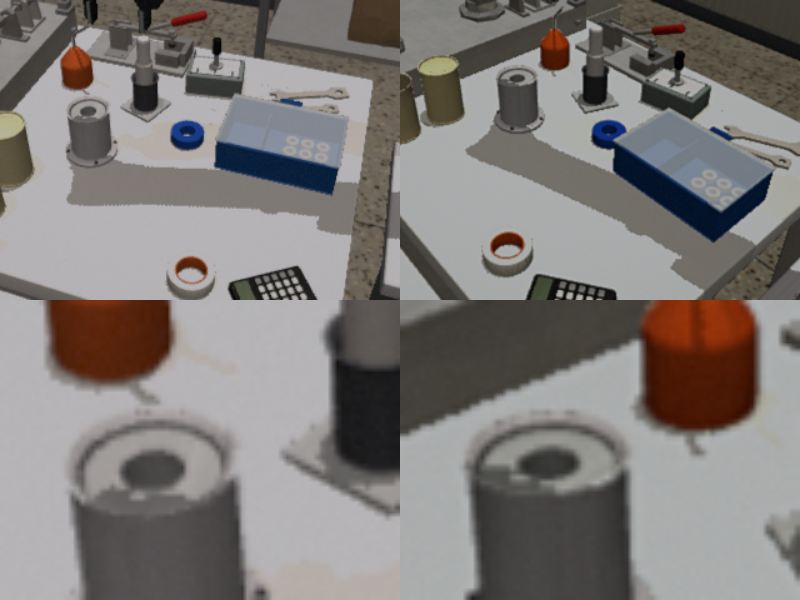

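The top ring lies flat about 7 mm below the rim, the rod stands in the sleeve, the lever is upright, and no steel rings are left on the table.

```bash
python3 -c "
from station import *
print(hand_in())"
```

```text
the job is handed in; nothing more can be done
None
```

The job is done in the order asked and handed in at about 54 s of the 208 s allowed; hand-in gives no verdict.

1. **Switch:** I closed the jaws on both sides of the lever, in its swing plane, so it came upright without going over into reverse. The close-up afterwards put it within about 0.01 rad of upright, and it was still upright in the last pictures.
2. **Packing rod:** I lifted it out of the magazine and lowered it into the sleeve with almost no side force. It stands end-down on the sleeve floor.
3. **Rings:** There were four steel rings. I gripped each one twice, at right angles, to centre it, then released it with its lower edge a few millimetres inside the tube.

**Last checks:** The camera views show one column with the top ring flat, about 7 mm below the rim as expected for four rings. No steel ring is left on the table. I did not touch the tape roll, the blue ring or anything else, and I saw no ring get knocked aside.

**What disagreed:** The cameras differed by up to about 1 cm on positions. For the two fits I compared the part with the opening in the same picture and used the wrist force. The first and third rings brushed the flare with a few newtons and needed a shift of 1–2 mm before they dropped in.

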